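Load the stain carousel's numbered pockets in protocol order

ROBOT

A 6-joint arm with a two-finger parallel gripper is mounted at the origin on a cart in front of the work surface, level with it; the furniture and walls round the work are solid. World frame = base frame: x ahead of the robot, y to its left, z up, the work surface at z = 0. Lengths are in mm, angles in rad, forces in N, time in s.
With the tool pointing down it reaches from about 350 to 775 mm from the base axis. Payload 5.5 kg.
Tool frame: the origin (TCP) lies midway between the tips of the shut fingers; the grasp point (between the pads) lies 19 mm behind it; z points along the fingers, y is the line along which they close (so a half turn about z gives the same grasp; the last joint's range is limited). The gripper opens to 85 mm and grips with 20 to 120 N. Pads are 22 mm wide; open, the fingers measure 114 mm over their backs; the gripper's body (76 mm by 85 mm) begins 54 mm behind the grasp point. The pads swing forward as they close: fully open they stand 13 mm farther back than shut.
Start: joints at [-1.405, 0.313, 0.046, 1.304, 0, 1.431], TCP at [173.103, -548.368, 231.323] pointing down, gripper open.
Joint ranges: [-2.76, 2.76], [-0.86, 1.69], [-1.03, 1.26], [-2.2, 2.34], [-1.47, 1.5], [-3.14, 3.14]. Speed limits (rad/s): [2.57, 2.57, 3.14, 3.14, 3.14, 3.14].

INTERFACE

Orientations are given as a unit quaternion [x, y, z, w].
In Python, from plant import telemetry, snapshot, camera_model, ticket gives the robot as it stands.
- The arm moves only by the tool send_rows, never from a script. Its argument "deltas" is a list of rows, each an object of numbers: "fingers": the opening, from 0 (shut) to 1 (fully open); "dx", "dy", "dz": the shift along the tool's x, y, z in cm; "ax", "ay", "az": the turn, a rotation vector about the tool's x, y, z in rad. In form: [{"fingers": .., "dx": .., "dy": .., "dz": .., "ax": .., "ay": .., "az": ..}, ...]. A call has 1 to 10 rows; each row shifts and turns the commanded pose from where the row before left it, along the tool's axes as they then stand; what a row does not reach is not made up. A row lasts 1/12 s, in which the tool goes at most 41.7 mm and 7.16 degrees, less where a joint would pass 70% of its speed; a pose out of reach is approached as far as the arm can. A call is refused whole if a number of a shift passes 4.17 or a number of a turn 0.125, either way. A call with a gripper value outside its range is refused whole. The fingers move at their own pace and stop on an object; the grip force is fixed at half the most. Time passes only in rows, so rows that do not move let the fingers close. It gives the time, the measured TCP pose, the force, the opening and the grip force at its end, in the units of the state.
- telemetry.get_state(): the state, without advancing time (a new reading comes with each control period).
- snapshot(name): name is "side" or "top" or "wrist"; returns the picture (384x512x3 uint8, red, green, blue); there is no depth.
- camera_model(name): a dict with "K" (3x3 intrinsics, pixels), "dist_coeffs" ([k1, k2, p1, p2, k3] as OpenCV has them; the pictures are not rectified), "world_from_camera" (4x4, takes a point from camera to world coordinates). Camera axes: x right, y down, z forward; pixel columns grow to the right and rows downward; lengths in mm; the calibration is good to about 2 mm. A picture is of the moment at which its call begins: read the wrist's pose just before it. camera_model takes no time and is no camera call; for the wrist camera it gives the pose at the moment of the call.
- ticket.hand_in(): hands the job in; it is judged then, once.
The state is a dict: "t": time; "joints": joint angles; "joint_velocities": joint speeds; "joint_torque": joint torques, N m; "tcp_pos": TCP position; "tool_rot": TCP orientation; "ft_force": force on the tool from outside, world axes, zero at the start; "ft_torque": the same for the moment, N m; "opening": opening from 0.0 (shut) to 1.0 (fully open); "gripper_force": force on a finger pad.
Only numpy, scipy, OpenCV 4.12 (cv2) and the standard library are available. Lean on these libraries where they do the work, as an engineer would, in place of code of your own. Each camera call takes 0.05 s, during which the arm holds its last target. There are 200 camera calls.

TASK

Load the bottle carousel with the three bottles standing loose beside it, in protocol order: the white bottle with the green cap into the pocket with one dot, then the brown bottle with the red cap into the one with two dots, then the brown bottle with the black cap into the one with three. For each, turn the wheel by its knob until the wanted pocket clicks into place behind the yellow gate, stand the bottle on the infeed deck and push it gently in through the sprung gate until it sits home against both faces of its pocket and the gate has shut behind it. The bottles are glass, so do not ram them or tip them over, and leave the timer, the marker and the tape roll where they are.

Things in the scene. Friction and masses are not known exactly. Their poses are not given: they have to be found in the camera images.
- carousel: bottle carousel, fixed to the worktop: round aluminium base 226 mm across with a blue six-pocket star wheel, ringed by steel guide rails (inner radius 96 mm, top 49 mm above the worktop). Origin: on the wheel's axis at worktop height; z up. Its only entrance, the gate, is on its own -x side, and the infeed deck runs outward from it along -x. A bottle not home jams on the rails as the wheel turns.
- star_wheel (a joint): wheel angle about the vertical, rad, grows anticlockwise from above. At 0, pi/3, 2 pi/3 pocket 1, 2, 3 (that many black dots on the pocket's floor and on the hub) faces the gate. A sprung roller clicks in at each such angle: it pulls the wheel in from within about 0.08 rad, then holds with about 0.2 N m; elsewhere the wheel stays where it is left. Starts between clicks, at -0.85 to -0.25.
- knob_grip (a point): grip point of the wheel's knob, on the wheel's axis 147 mm above the worktop: a black hexagon knob 44 mm across its flats, from 126 to 159 mm above the worktop, on a steel column. One flat faces this point's x, the others follow every 60 degrees. Turns with the wheel; loaded bottles reach 118 mm above the worktop.
- pocket_1 (a point): where the underside's centre of the 33 mm bottle stands when home in pocket 1: 59 mm from the wheel's axis, on its floor 13 mm above the worktop. Turns with the wheel, z up. The pockets are 90 degree V notches (apex 36 mm from the axis) between blue teeth (tips 78 mm from the axis, tops 34 mm above the worktop), so a bottle pushed in from the gate centres itself.
- pocket_2 (a point): the same for a 47 mm bottle in pocket 2: 69 mm from the wheel's axis
- pocket_3 (a point): the same for a 47 mm bottle in pocket 3: 69 mm from the wheel's axis
- gate_mouth (a point): middle of the gate, at deck height, 116 mm from the wheel's axis; axes as the carousel's. The way in is along its +x. The clear opening between the gate posts (which end 58 mm above the worktop) is 62 mm wide. The flaps can shut only behind a bottle that is home.
- infeed (a point): place on the deck's middle line where a bottle can be stood clear of the gate, 156 mm from the wheel's axis; axes as the carousel's. The deck is 13.5 mm above the worktop, from 97 to 214 mm from the axis; rails at both sides, 12 mm above it and 62 mm apart inside, line it from 120 mm outward and flare at the outer end, which is open.
- gate_left (a joint): left yellow gate flap seen from outside, looking in: angle in rad, 0 shut, positive swung inward; it swings 1.45 rad both ways and a spring brings it back to 0. A plate 27 mm long and 3 mm thick, from 28 to 48 mm above the worktop, hinged on the gate post. The pair resists a bottle with about 1 to 4 N.
- gate_right (a joint): the other flap, the same mirrored
- buffer_bottle: white glass bottle with a green cap, 33 mm thick and 60 mm high (straight body to 45 mm), 35 g; light, so a push off its middle line, or with a narrow flat face, lets the gate flaps nudge it aside. Origin: centre of its underside; z up. Round, so its yaw means nothing.
- red_bottle: brown glass bottle with a red cap, 47 mm thick and 105 mm high (straight body to 75 mm), 120 g. Origin: centre of its underside; z up. Round, so its yaw means nothing.
- black_bottle: brown glass bottle with a black cap, of the same shape and weight. Origin: centre of its underside; z up. Round, so its yaw means nothing.
- bench_timer: white digital timer lying on the worktop, 60 x 64 x 17 mm, a bystander. Origin: centre of its underside.
- marker_black: black marker pen lying on the worktop, 138 mm long (its y), 17 mm thick, a bystander. Origin: centre of its underside.
- tape_roll: roll of label tape lying flat, 48 mm across, 19 mm high, a bystander. Origin: centre of its underside.

How it is judged (in metres and radians):
On the way, in this order (a step that is already met when the one before it is completed fails the run):
1. the white bottle with the green cap is pushed through the sprung gate along the infeed deck (both flaps swung in past 0.3 rad, its centre within 35 mm of the gate) (value of joint each of gate_left, gate_right above 0.3 rad and horizontal distance between buffer_bottle and gate_mouth below 0.035 m and height (world z) of buffer_bottle below 0.02 m), for 0.02 s.
2. the white bottle with the green cap stands home in the pocket with 1 dot, clicked in at the gate, and the gate has shut behind it (horizontal distance between buffer_bottle and pocket_1 below 0.006 m and z of buffer_bottle in the frame of pocket_1 below 0.004 m and angle between buffer_bottle's own z axis and vertical below 0.08 rad and value of joint gate_left between -0.1 and 0.1 rad and value of joint gate_right between -0.1 and 0.1 rad and value of joint star_wheel between -0.06 and 0.06 rad), for 0.2 s.
3. the brown bottle with the red cap is pushed through the sprung gate along the infeed deck (both flaps swung in past 0.3 rad, its centre within 35 mm of the gate) (value of joint each of gate_left, gate_right above 0.3 rad and horizontal distance between red_bottle and gate_mouth below 0.035 m and height (world z) of red_bottle below 0.02 m), for 0.02 s.
4. the brown bottle with the red cap stands home in the pocket with 2 dots, clicked in at the gate, and the gate has shut behind it (horizontal distance between red_bottle and pocket_2 below 0.006 m and z of red_bottle in the frame of pocket_2 below 0.004 m and angle between red_bottle's own z axis and vertical below 0.08 rad and value of joint gate_left between -0.1 and 0.1 rad and value of joint gate_right between -0.1 and 0.1 rad and value of joint star_wheel between 0.987 and 1.107 rad), for 0.2 s.
5. the brown bottle with the black cap is pushed through the sprung gate along the infeed deck (both flaps swung in past 0.3 rad, its centre within 35 mm of the gate) (value of joint each of gate_left, gate_right above 0.3 rad and horizontal distance between black_bottle and gate_mouth below 0.035 m and height (world z) of black_bottle below 0.02 m), for 0.02 s.
6. the brown bottle with the black cap stands home in the pocket with 3 dots, clicked in at the gate, and the gate has shut behind it (horizontal distance between black_bottle and pocket_3 below 0.006 m and z of black_bottle in the frame of pocket_3 below 0.004 m and angle between black_bottle's own z axis and vertical below 0.08 rad and value of joint gate_left between -0.1 and 0.1 rad and value of joint gate_right between -0.1 and 0.1 rad and value of joint star_wheel between 2.034 and 2.154 rad), for 0.2 s.
At the end, for the whole second after the job is handed in: The green-capped bottle stands home in pocket 1, the red-capped one in pocket 2 and the black-capped one in pocket 3, each upright (within 0.08 rad), on the wheel's floor and within 6 mm of its home place, at rest, and both gate flaps are shut (within 0.1 rad) (horizontal distance between buffer_bottle and pocket_1 below 0.006 m and z of buffer_bottle in the frame of pocket_1 below 0.004 m and angle between each of buffer_bottle, red_bottle, black_bottle's own z axis and vertical below 0.08 rad and linear speed of each of buffer_bottle, red_bottle, black_bottle below 0.01 m/s and horizontal distance between red_bottle and pocket_2 below 0.006 m and z of red_bottle in the frame of pocket_2 below 0.004 m and horizontal distance between black_bottle and pocket_3 below 0.006 m and z of black_bottle in the frame of pocket_3 below 0.004 m and value of joint gate_left between -0.1 and 0.1 rad and value of joint gate_right between -0.1 and 0.1 rad); the robot touches nothing.
It fails at once if a bottle is tipped over (more than 0.5 rad) (angle between any of buffer_bottle, red_bottle, black_bottle's own z axis and vertical above 0.5 rad).
It fails at once if a bottle is rammed: pressed against the carousel with more than 60 N (contact force between any of buffer_bottle, red_bottle, black_bottle and carousel above 60 N).
It fails at once if the timer, the marker or the tape roll is moved more than 30 mm (distance of any of bench_timer, marker_black, tape_roll from where it was at the start of the episode above 0.03 m).
It also fails if it takes over 72 s, if anything falls off the work surface, if the arm or the gripper's body presses on something with over 40 N, if the wrist force passes 120 N, or if a joint passes its speed limit or range.

## Working session

There is one attempt and no reset: what is moved stays moved. The work goes in short steps, Python scripts to look and compute and a tool call to move; the robot and the scene stay as the last step left them, time stands still between calls to the robot, and variables do not carry over. Pictures are saved under pics/ and viewed, at most 10 in all, crops included, and the job is handed in when it is done.

Besides the shell and the picture viewer there is one more tool, called after ">>>" as a command line: name --argument value ..., lists and objects as JSON in quotes. send_rows: Moves the arm, as the interface text tells. Its arguments: {"type":"object","properties":{"deltas":{"type":"array","items":{"type":"object","properties":{"fingers":{"type":"number"},"dx":{"type":"number"},"dy":{"type":"number"},"dz":{"type":"number"},"ax":{"type":"number"},"ay":{"type":"number"},"az":{"type":"number"}}}}},"required":["deltas"]}

```bash
mkdir -p pics; ls
python3 - <<'E'
from plant import telemetry, snapshot, camera_model
import cv2, numpy as np
s=telemetry.get_state(); print(s)
ims=[]
for n in ("top","side"):
    m=camera_model(n); print(n,np.round(np.array(m["K"]),1).tolist(),m["dist_coeffs"],np.round(np.array(m["world_from_camera"]),3).tolist())
    im=snapshot(n); cv2.imwrite(f"pics/{n}0.png",im[:,:,::-1])
    cv2.imwrite(f"pics/{n}0b.png",cv2.resize(im[:,:,::-1],(800,600),interpolation=cv2.INTER_CUBIC))
E
```

```text
pics
{'t': 0.0, 'joints': array([-1.40455616e+00,  3.14016278e-01,  4.49664300e-02,  1.30363500e+00,
        2.27153898e-05,  1.43121751e+00]), 'joint_velocities': array([ 0.00033036, -0.00053295, -0.00025603,  0.00059704, -0.00088813,
       -0.00123402]), 'joint_torque': array([-1.59037827e-04, -4.80627859e+01,  2.98532957e+01,  1.91324466e-02,
       -1.94655895e-04,  1.96380171e-06]), 'tcp_pos': array([ 173.03787343, -547.78818222,  230.39474003]), 'tool_rot': array([ 9.88331666e-01,  1.52314237e-01, -1.23056450e-06, -9.44327271e-04]), 'ft_force': array([-0.291471  ,  0.4236057 , -0.18605163]), 'ft_torque': array([0.06582961, 0.00799222, 0.01702609]), 'gripper_force': 0.0, 'opening': 1.0006252453643711}
top [[495.4, 0.0, 251.1], [0.0, 495.4, 189.1], [0.0, 0.0, 1.0]] [0.04091763 0.         0.         0.         0.        ] [[0.03, -0.993, 0.112, 387.335], [-1.0, -0.028, 0.014, 301.138], [-0.011, -0.112, -0.994, 1081.317], [0.0, 0.0, 0.0, 1.0]]
side [[483.3, 0.0, 251.6], [0.0, 483.3, 196.1], [0.0, 0.0, 1.0]] [-0.14291844  0.          0.          0.          0.        ] [[-0.956, -0.109, 0.273, 219.548], [-0.294, 0.354, -0.888, 1146.668], [0.0, -0.929, -0.37, 450.038], [0.0, 0.0, 0.0, 1.0]]
```

View pics/top0b.png

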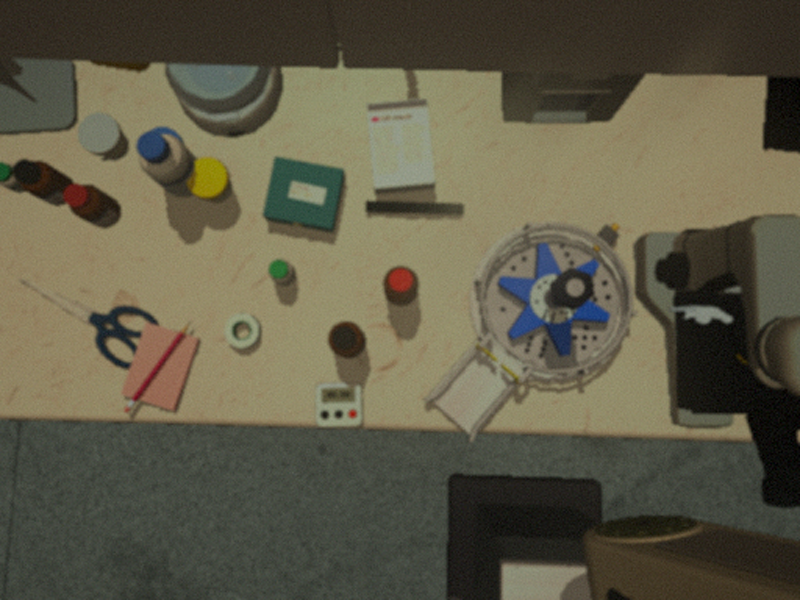

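View pics/side0b.png

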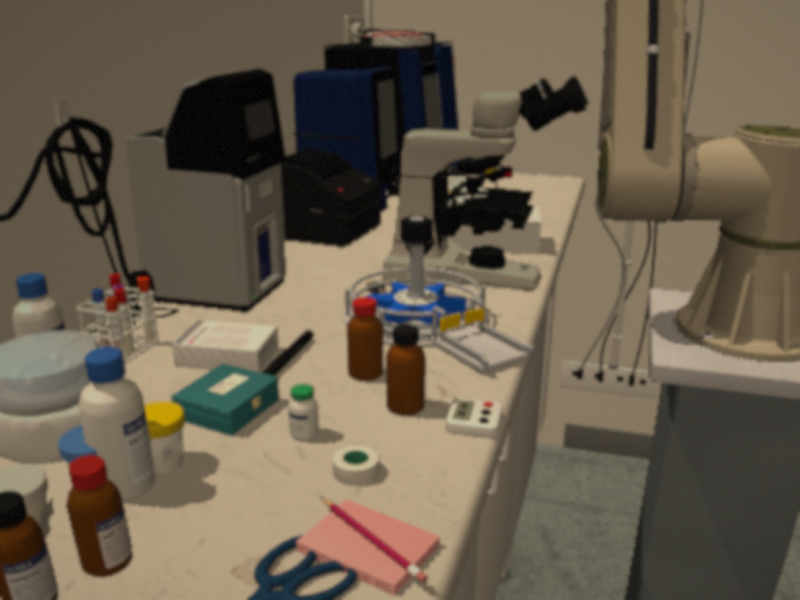

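The top view (800x600 scale) shows the green cap at (280,270), the red cap at (401,281) and the black cap at (346,338). The carousel is around (553,305), its knob at (573,287), and the gate points down-left to (500,360). The timer is at (339,405), the tape at (243,332) and the marker at (415,208). The side view confirms the layout, with the tall microscope standing between the arm and the carousel.

```bash
cat > h.py <<'E'
import cv2, numpy as np
from scipy.spatial.transform import Rotation as R
from plant import telemetry, snapshot, camera_model
def cam(n):
    m=camera_model(n); return np.array(m["K"]),np.array(m["dist_coeffs"]),np.array(m["world_from_camera"])
def ray(c,px,z):
    K,D,T=c; u=cv2.undistortPoints(np.array(px,float).reshape(-1,1,2),K,D).reshape(-1,2)
    d=np.c_[u,np.ones(len(u))]@T[:3,:3].T; o=T[:3,3]
    return (o+d*((z-o[2])/d[:,2])[:,None])
def proj(c,P):
    K,D,T=c; Ti=np.linalg.inv(T); P=np.array(P,float).reshape(-1,3)
    return cv2.projectPoints(P,cv2.Rodrigues(Ti[:3,:3])[0],Ti[:3,3],K,D)[0].reshape(-1,2)
def blob(mask,near,r=25):
    m=mask.astype(np.uint8)
    n,l,s,c=cv2.connectedComponentsWithStats(m)
    k=[i for i in range(1,n) if s[i,4]>8 and np.hypot(*(c[i]-near))<r]
    k=max(k,key=lambda i:s[i,4]); return c[k],s[k]
E
python3 - <<'E'
from h import *
im=cv2.imread('pics/top0.png'); hsv=cv2.cvtColor(im,cv2.COLOR_BGR2HSV); c=cam('top')
H,S,V=[hsv[:,:,i].astype(int) for i in range(3)]
print(*[hsv[y,x] for x,y in((179,173),(257,179),(221,217))])
g,s=blob((abs(H-70)<20)&(S>110),(179,173),12); print('g',g,s,ray(c,g,58))
r,s=blob(((H<8)|(H>172))&(S>150),(257,180),12); print('r',r,s,ray(c,r,103))
k,s=blob((V<45),(221,217),14); print('k',k,s,ray(c,k,103))
print('yl',np.argwhere((abs(H-25)<7)&(S>130)&(np.indices(H.shape)[1]>290)&(np.indices(H.shape)[0]>200)&(np.indices(H.shape)[0]<260))[:,::-1].mean(0))
print('knob',ray(c,[(366.5,184)],159),'timer',ray(c,[(217,259)],17),'tape',ray(c,[(155,212)],19))
# rail ring: guess centre from picture
print('ringc',ray(c,[((474+634)/2/1.5625,(222+388)/2/1.5625)],35))
b=im[130:285,262:415]; cv2.imwrite('pics/crop.png',cv2.resize(b,None,fx=3.85,fy=3.85,interpolation=cv2.INTER_CUBIC))
E
```

```text
[ 65 166 106] [  5 207 149] [16 81 47]
g [178. 172.] [173 167  11  11  97] [[534.02617433 469.60712341  58.        ]]
r [256.14285714 178.90659341] [249 172  15  15 182] [[518.07261233 305.84206689 103.        ]]
k [219.81651376 216.19266055] [213 209  15  15 109] [[441.76123204 375.4827359  103.        ]]
yl [443.73931624 235.60683761]
knob [[506.74530602  99.39446785 159.        ]] timer [[355.372941   384.62758545  17.        ]] tape [[451.48511723 521.38703664  19.        ]]
ringc [[498.23611743  97.24684138  35.        ]]
```

View pics/crop.png

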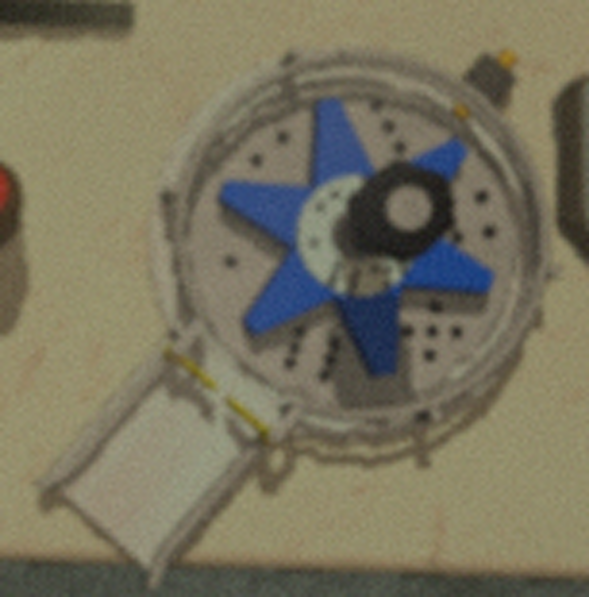

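The crop shows the one-dot pocket at (231,262) and the two-dot pocket at (270,148). The six star tips centre on (357,238), and the gate's yellow line runs from (167,348) to (266,435).

Run:
```python
from h import *
c=cam('top'); f=lambda p:np.array(p,float)/3.85+[261.6,129.6]
tips=ray(c,f([(329,100),(222,192),(258,330),(384,376),(492,280),(460,150)]),34)[:,:2]
C=tips.mean(0); print('C',C,'r',np.hypot(*(tips-C).T))
a=np.arctan2(*(tips-C).T[::-1]); print('tipang',a)
g=ray(c,f([(167,348),(266,435)]),45)[:,:2]; print('gate',g,np.hypot(*(g[1]-g[0])),np.hypot(*(g.mean(0)-C)))
d=C-g.mean(0); t=g[1]-g[0]; y1=np.arctan2(d[1],d[0]); n=np.array([-t[1],t[0]]); y2=np.arctan2(*(n*np.sign(n@d))[::-1]); print('yaw',y1,y2)
e=ray(c,f([(45,485),(155,578)]),25)[:,:2]; d=C-e.mean(0); print('deckend yaw',np.arctan2(d[1],d[0]),np.hypot(*d))
d1=ray(c,f([(231,262)]),13)[0,:2]-C; print('dot1',np.hypot(*d1), np.arctan2(d1[1],d1[0]))
d2=ray(c,f([(270,148)]),13)[0,:2]-C; print('dot2', np.arctan2(d2[1],d2[0]))
# 6-fold phase
ph=np.angle(np.exp(6j*a).mean())/6; print('tip phase',ph)
# base ring, knob
print('knobtop',ray(c,f([(402,213)]),159))
s=telemetry.get_state(); T=camera_model('wrist')["world_from_camera"]; T=np.array(T)
Rt=R.from_quat(s['tool_rot']).as_matrix(); print('wrist cam in tool',np.round(Rt.T@(T[:3,3]-s['tcp_pos']),1),np.round(Rt.T@T[:3,:3],3).tolist(), Rt.tolist())
```

```text
C [506.70213221  97.45172546] r [77.92995262 77.99208069 75.1847706  77.06991628 76.4611359  75.18712595]
tipang [ 0.20815541  1.26960852  2.3448708  -2.94680071 -1.85402126 -0.84055557]
gate [[442.23465183 201.81276786]
 [397.022396   147.8724662 ]] 70.38255621261354 116.49533621781443
yaw -0.726591839714725 -0.6975980425062603
deckend yaw -0.695884193218508 214.38617403052743
dot1 67.65203700913192 1.771521266701013
dot2 0.717889109492216
tip phase 0.22046147805394642
knobtop [[504.98080622 100.28545011 159.        ]]
wrist cam in tool [  72.6    0.5 -143.3] [[-0.001, -0.959, -0.284], [1.0, -0.001, -0.0], [0.0, -0.284, 0.959]] [[0.9536078857313919, 0.301051341633316, -0.00029995280557921594], [0.3010514181988086, -0.9536064883935884, 0.0016458718465854117], [0.00020945498595884054, -0.0016598175893194705, -0.9999986005661103]]
```

```bash
cat >> h.py <<'E'
C=np.array([506.,98.5]); YAW=-0.705; U=np.array([np.cos(YAW),np.sin(YAW)])
def tri(ca,pa,cb,pb):
    A=[];b=[]
    for c,p in((ca,pa),(cb,pb)):
        o=c[2][:3,3]; d=ray(c,[p],0)[0]-o; d/=np.linalg.norm(d); M=np.eye(3)-np.outer(d,d); A.append(M); b.append(M@o)
    return np.linalg.lstsq(np.vstack(A),np.hstack(b),rcond=None)
def plan(wps,pos=None,th=None,step=40,turn=.12):
    """wps: list of (x,y,z,theta|None,[step]) -> rows"""
    s=telemetry.get_state(); m=R.from_quat(s['tool_rot']).as_matrix()
    pos=np.array(s['tcp_pos'] if pos is None else pos,float); th=np.arctan2(m[1,0],m[0,0]) if th is None else th
    print('at',pos.round(1),round(th,3),'j',s['joints'].round(2))
    for w in wps:
        p=np.array(w[:3],float); t=th if len(w)<4 or w[3] is None else w[3]; st=w[4] if len(w)>4 else step
        dt=(t-th); n=int(max(np.ceil(np.linalg.norm(p-pos)/st),np.ceil(abs(dt)/turn),1))
        out=[]
        for i in range(n):
            d=(p-pos)/n; c,sn=np.cos(th),np.sin(th)
            out.append((round((c*d[0]+sn*d[1])/10,2),round((sn*d[0]-c*d[1])/10,2),round(-d[2]/10,2),round(-dt/n,3))); th+=dt/n
        print('->',w,n,'rows dx,dy,dz,az:')
        print(' const' if dt==0 else '', out[0] if dt==0 else out); pos=p
E
python3 - <<'E'
from h import *
ct,cs=cam('top'),cam('side'); k=1.5625
for pt,ps in (((795,340),(500,95)),((670,262),(490,118)),((790,345),(560,85)),((685,245),(420,140))):
    r=tri(ct,np.array(pt)/k,cs,np.array(ps)/k); print(r[0].round(),r[1])
for px in ((640,235),(680,420),(730,330)): print(ray(ct,[np.array(px)/k],0).round())
for z in (200,300,400): print(z, ray(cs,[np.array((585,85))/k],z).round(), ray(cs,[np.array((500,95))/k],z).round())
plan([(173,-548,480),(506,98.5,480,1.267)])
E
```

```text
[429. -79. 324.] [254.07239058]
[465.  28. 305.] [5189.46702197]
[379. -65. 346.] [6198.72584881]
[536.   1. 258.] [109.04396493]
[[604. -29.   0.]]
[[349. -81.   0.]]
[[ 474. -151.    0.]]
200 [[  377. -1782.   200.]] [[  612. -1281.   200.]]
300 [[ 314. -611.  300.]] [[ 455. -310.  300.]]
400 [[251. 561. 400.]] [[298. 661. 400.]]
at [ 173.  -547.9  230.5] 0.306 j [-1.4   0.31  0.05  1.3  -0.    1.43]
-> (173, -548, 480) 7 rows dx,dy,dz,az:
 const (np.float64(-0.0), np.float64(0.0), np.float64(-3.56), np.float64(-0.0))
-> (506, 98.5, 480, 1.267) 19 rows dx,dy,dz,az:
 [(np.float64(2.7), np.float64(-2.72), np.float64(-0.0), np.float64(-0.051)), (np.float64(2.83), np.float64(-2.58), np.float64(-0.0), np.float64(-0.051)), (np.float64(2.96), np.float64(-2.43), np.float64(-0.0), np.float64(-0.051)), (np.float64(3.08), np.float64(-2.28), np.float64(-0.0), np.float64(-0.051)), (np.float64(3.19), np.float64(-2.12), np.float64(-0.0), np.float64(-0.051)), (np.float64(3.29), np.float64(-1.96), np.float64(-0.0), np.float64(-0.051)), (np.float64(3.38), np.float64(-1.79), np.float64(-0.0), np.floa
[... 232 characters left out ...]
64(-0.051)), (np.float64(3.67), np.float64(-1.07), np.float64(-0.0), np.float64(-0.051)), (np.float64(3.72), np.float64(-0.88), np.float64(-0.0), np.float64(-0.051)), (np.float64(3.76), np.float64(-0.69), np.float64(-0.0), np.float64(-0.051)), (np.float64(3.79), np.float64(-0.5), np.float64(-0.0), np.float64(-0.051)), (np.float64(3.81), np.float64(-0.31), np.float64(-0.0), np.float64(-0.051)), (np.float64(3.83), np.float64(-0.12), np.float64(-0.0), np.float64(-0.051)), (np.float64(3.83), np.float64(0.08), np.float64(-0.0), np.float64(-0.051)), (np.float64(3.82), np.float64(0.27), np.float64(-0.0), np.float64(-0.051)), (np.float64(3.8), np.float64(0.46), np.float64(-0.0), np.float64(-0.051))]
```

>>> send_rows --deltas '[{"fingers": 1,"dz": -3.12,"az": -0.12},{"fingers": 1,"dz": -3.12,"az": -0.12},{"fingers": 1,"dz": -3.12,"az": -0.12},{"fingers": 1,"dz": -3.12,"az": -0.12},{"fingers": 1,"dz": -3.12,"az": -0.12},{"fingers": 1,"dz": -3.12,"az": -0.12},{"fingers": 1,"dz": -3.12,"az": -0.12},{"fingers": 1,"dz": -3.12,"az": -0.12}]'

```text
invalid input
```

>>> send_rows --deltas '[{"fingers": 1,"dx": 3.77,"dy": 0.65},{"fingers": 1,"dx": 3.77,"dy": 0.65},{"fingers": 1,"dx": 3.77,"dy": 0.65},{"fingers": 1,"dx": 3.77,"dy": 0.65},{"fingers": 1,"dx": 3.77,"dy": 0.65},{"fingers": 1,"dx": 3.77,"dy": 0.65},{"fingers": 1,"dx": 3.77,"dy": 0.65},{"fingers": 1,"dx": 3.77,"dy": 0.65},{"fingers": 1,"dx": 3.77,"dy": 0.65},{"fingers": 1,"dx": 3.77,"dy": 0.65}]'

```text
invalid input
```

>>> send_rows --deltas '[{"fingers": 1,"dx": 3.77,"dy": 0.65},{"fingers": 1,"dx": 3.77,"dy": 0.65},{"fingers": 1,"dx": 3.77,"dy": 0.65},{"fingers": 1,"dx": 3.77,"dy": 0.65},{"fingers": 1,"dx": 3.77,"dy": 0.65},{"fingers": 1,"dx": 3.77,"dy": 0.65},{"fingers": 1,"dx": 3.77,"dy": 0.65},{"fingers": 1,"dx": 3.77,"dy": 0.65},{"fingers": 1,"dx": 3.77,"dy": 0.65}]'

```text
invalid input
```

Run:
```python
from h import *
plan([(505.5,99.5,290,1.267)])
```

```text
at [ 173.  -547.9  230.5] 0.306 j [-1.4   0.31  0.05  1.3  -0.    1.43]
-> (505.5, 99.5, 290, 1.267) 19 rows dx,dy,dz,az:
 [(np.float64(2.69), np.float64(-2.72), np.float64(-0.31), np.float64(-0.051)), (np.float64(2.83), np.float64(-2.58), np.float64(-0.31), np.float64(-0.051)), (np.float64(2.96), np.float64(-2.44), np.float64(-0.31), np.float64(-0.051)), (np.float64(3.08), np.float64(-2.28), np.float64(-0.31), np.float64(-0.051)), (np.float64(3.19), np.float64(-2.13), np.float64(-0.31), np.float64(-0.051)), (np.float64(3.29), np.float64(-1.96), np.float64(-0.31), np.float64(-0.051)), (np.float64(3.39), np.float64(-1.79), np.float64(-0.31), np.float64(-0.051)), (np.float64(3.47), np.float64(-1.62), np.float64(-0.31), np.float64(-0.051)), (np.float64(3.55), np.float64(-1.44), np.float64(-0.31), np.float64(-0.051)), (np.float64(3.62), np.float64(-1.26), np.float64(-0.31), np.float64(-0.051)), (np.float64(3.68), np.float64(-1.08), np.float64(-0.31), np.float64(-0.051)), (np.float64(3.73), np.float64(-0.89), np.float64(-0.31), np.float64(-0.051)), (np.float64(3.77), np.float64(-0.7), np.float64(-0.31), np.float64(-0.051)), (np.float64(3.8), np.float64(-0.51), np.float64(-0.31), np.float64(-0.051)), (np.float64(3.82), np.float64(-0.31), np.float64(-0.31), np.float64(-0.051)), (np.float64(3.83), np.float64(-0.12), np.float64(-0.31), np.float64(-0.051)), (np.float64(3.83), np.float64(0.07), np.float64(-0.31), np.float64(-0.051)), (np.float64(3.82), np.float64(0.27), np.float64(-0.31), np.float64(-0.051)), (np.float64(3.8), np.float64(0.46), np.float64(-0.31), np.float64(-0.051))]
```

All keys are probably required in each row.

>>> send_rows --deltas '[{"fingers": 1,"dx": 0,"dy": 0,"dz": -3.12,"ax": 0,"ay": 0,"az": -0.12},{"fingers": 1,"dx": 0,"dy": 0,"dz": -3.12,"ax": 0,"ay": 0,"az": -0.12},{"fingers": 1,"dx": 0,"dy": 0,"dz": -3.12,"ax": 0,"ay": 0,"az": -0.12},{"fingers": 1,"dx": 0,"dy": 0,"dz": -3.12,"ax": 0,"ay": 0,"az": -0.12},{"fingers": 1,"dx": 0,"dy": 0,"dz": -3.12,"ax": 0,"ay": 0,"az": -0.12},{"fingers": 1,"dx": 0,"dy": 0,"dz": -3.12,"ax": 0,"ay": 0,"az": -0.12},{"fingers": 1,"dx": 0,"dy": 0,"dz": -3.12,"ax": 0,"ay": 0,"az": -0.12},{"fingers": 1,"dx": 0,"dy": 0,"dz": -3.12,"ax": 0,"ay": 0,"az": -0.12}]'

```text
t: 0.77
tcp_pos: [173.0, -547.7, 482.3]
tool_rot: [0.805, 0.594, -0.0, 0.0]
ft_force: [-0.8, -1.4, 0.8]
opening: 0.999
gripper_force: 0.0
```

>>> send_rows --deltas '[{"fingers": 1,"dx": 3.77,"dy": 0.65,"dz": 0,"ax": 0,"ay": 0,"az": 0},{"fingers": 1,"dx": 3.77,"dy": 0.65,"dz": 0,"ax": 0,"ay": 0,"az": 0},{"fingers": 1,"dx": 3.77,"dy": 0.65,"dz": 0,"ax": 0,"ay": 0,"az": 0},{"fingers": 1,"dx": 3.77,"dy": 0.65,"dz": 0,"ax": 0,"ay": 0,"az": 0},{"fingers": 1,"dx": 3.77,"dy": 0.65,"dz": 0,"ax": 0,"ay": 0,"az": 0},{"fingers": 1,"dx": 3.77,"dy": 0.65,"dz": 0,"ax": 0,"ay": 0,"az": 0},{"fingers": 1,"dx": 3.77,"dy": 0.65,"dz": 0,"ax": 0,"ay": 0,"az": 0},{"fingers": 1,"dx": 3.77,"dy": 0.65,"dz": 0,"ax": 0,"ay": 0,"az": 0},{"fingers": 1,"dx": 3.77,"dy": 0.65,"dz": 0,"ax": 0,"ay": 0,"az": 0},{"fingers": 1,"dx": 3.77,"dy": 0.65,"dz": 0,"ax": 0,"ay": 0,"az": 0}]'

```text
t: 1.6
tcp_pos: [348.6, -206.4, 480.7]
tool_rot: [0.806, 0.591, -0.0, -0.0]
ft_force: [0.6, -0.1, -0.3]
opening: 0.999
gripper_force: 0.0
```

>>> send_rows --deltas '[{"fingers": 1,"dx": 3.77,"dy": 0.65,"dz": 0,"ax": 0,"ay": 0,"az": 0},{"fingers": 1,"dx": 3.77,"dy": 0.65,"dz": 0,"ax": 0,"ay": 0,"az": 0},{"fingers": 1,"dx": 3.77,"dy": 0.65,"dz": 0,"ax": 0,"ay": 0,"az": 0},{"fingers": 1,"dx": 3.77,"dy": 0.65,"dz": 0,"ax": 0,"ay": 0,"az": 0},{"fingers": 1,"dx": 3.77,"dy": 0.65,"dz": 0,"ax": 0,"ay": 0,"az": 0},{"fingers": 1,"dx": 3.77,"dy": 0.65,"dz": 0,"ax": 0,"ay": 0,"az": 0},{"fingers": 1,"dx": 3.77,"dy": 0.65,"dz": 0,"ax": 0,"ay": 0,"az": 0},{"fingers": 1,"dx": 3.77,"dy": 0.65,"dz": 0,"ax": 0,"ay": 0,"az": 0},{"fingers": 1,"dx": 3.77,"dy": 0.65,"dz": 0,"ax": 0,"ay": 0,"az": 0},{"fingers": 1,"dx": 0,"dy": 0,"dz": 0,"ax": 0,"ay": 0,"az": 0}]'

```text
t: 2.43
tcp_pos: [508.2, 103.0, 478.2]
tool_rot: [0.805, 0.594, -0.001, -0.002]
ft_force: [0.2, -0.6, -0.9]
opening: 1.003
gripper_force: 0.0
```

>>> send_rows --deltas '[{"fingers": 1,"dx": 0,"dy": 0,"dz": 4,"ax": 0,"ay": 0,"az": 0},{"fingers": 1,"dx": 0,"dy": 0,"dz": 4,"ax": 0,"ay": 0,"az": 0},{"fingers": 1,"dx": 0,"dy": 0,"dz": 4,"ax": 0,"ay": 0,"az": 0},{"fingers": 1,"dx": 0,"dy": 0,"dz": 4,"ax": 0,"ay": 0,"az": 0},{"fingers": 1,"dx": 0,"dy": 0,"dz": 4,"ax": 0,"ay": 0,"az": 0},{"fingers": 1,"dx": 0,"dy": 0,"dz": 0,"ax": 0,"ay": 0,"az": 0}]'

```text
t: 2.93
tcp_pos: [497.8, 97.4, 269.8]
tool_rot: [0.806, 0.591, -0.009, -0.006]
ft_force: [-1.5, -0.3, -2.9]
opening: 0.997
gripper_force: 0.0
```

Run:
```python
from h import *
c=cam('wrist'); im=snapshot('wrist')
cv2.imwrite('pics/w1.png',im[:,:,::-1])
s=telemetry.get_state(); print(s['tcp_pos'],s['joints'].round(2))
v=cv2.resize(im[:,:,::-1],(800,600),interpolation=cv2.INTER_CUBIC)
# predicted: axis at z=159, hex, dot1, gate
P=[(*C,159),(*(C-116*U),48)]
for p in proj(c,P): cv2.circle(v,tuple(int(a) for a in p*1.5625),4,(255,0,255),1)
cv2.imwrite('pics/w1v.png',v)
```

```text
[501.18344866  97.42604    275.58251384] [ 0.03  0.19 -0.01  1.39 -0.    1.91]
```

View pics/w1v.png

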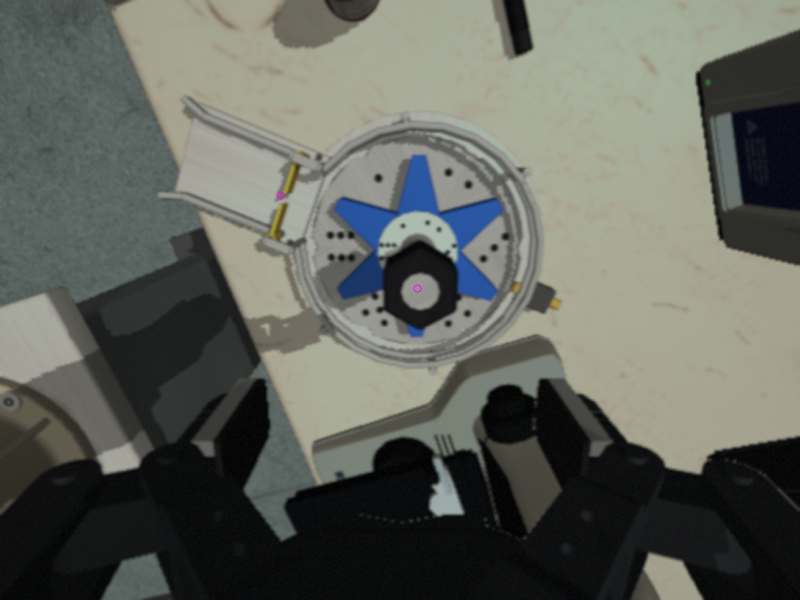

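The knob's top is at about (421,286), against a prediction of (417,288). The gate's middle is at (287,195), against (280,196). The knob's flats face left and right, so they are square to the fingers. I'll refine the fit from this picture.

Run:
```python
from h import *
im=cv2.imread('pics/w1.png'); c=cam('wrist') # arm may have settled: check
s=telemetry.get_state(); print(s['tcp_pos'])
V=im.max(2); k=1.5625
m=(V<40).astype(np.uint8); m[:,:]*=1; sub=np.zeros_like(m); sub[150:218,235:305]=m[150:218,235:305]
n,l,st,ce=cv2.connectedComponentsWithStats(sub); i=1+st[1:,4].argmax(); print(st[i],ce[i])
cnt=cv2.findContours((l==i).astype(np.uint8),0,1)[0][0]; (cx,cy),(w,h),a=cv2.minAreaRect(cnt); print('rect',cx,cy,w,h,a)
from plant import camera_model
print('knob ray159',ray(c,[(cx,cy)],159), ray(c,[(421/k,290/k)],159))
tips=ray(c,np.array([(419,157),(499,203),(493,297),(344,295),(341,204)])/k,34)[:,:2]
ph=np.arctan2(*(tips-C).T[::-1]);
from scipy.optimize import least_squares
r=least_squares(lambda p: np.r_[[np.hypot(*(t-(p[0]+77*np.cos(p[2]+j*np.pi/3),p[1]+77*np.sin(p[2]+j*np.pi/3)))) for t,j in zip(tips,jj)]] ,(*C,ph[0])) if False else None
# centre from opposite pairs
jj=np.round((ph-ph[0])/(np.pi/3)); 
f=lambda p: (tips-np.c_[p[0]+77*np.cos(p[2]+jj*np.pi/3),p[1]+77*np.sin(p[2]+jj*np.pi/3)]).ravel()
q=least_squares(f,(*C,ph[0])); print('tips',q.x,q.fun.round(1),'phase',np.mod(q.x[2],np.pi/3))
g=ray(c,np.array([(300,153),(273,238)])/k,45)[:,:2]; mm=g.mean(0); print('gate',g,mm,np.hypot(*(g[0]-g[1])), np.hypot(*(mm-q.x[:2])))
d=q.x[:2]-mm; t=g[0]-g[1]; n=np.array([-t[1],t[0]]); n*=np.sign(n@d); print('yaw',np.arctan2(d[1],d[0]),np.arctan2(n[1],n[0]))
e=ray(c,np.array([(184,99),(162,195)])/k,25)[:,:2].mean(0); d=q.x[:2]-e; print('end',np.arctan2(d[1],d[0]),np.hypot(*d))
b=ray(c,[(352/k,2/k)],0)
```

```text
[501.18344866  97.42604    275.58251384]
[ 242  154   52   56 1488] [268.28897849 180.58870968]
rect 268.8448486328125 181.86207580566406 51.60343551635742 51.340824127197266 23.198591232299805
knob ray159 [[512.19810345  99.03189777 159.        ]] [[511.68473401  95.43268773 159.        ]]
tips [513.51725293  95.08693372   1.26472709] [-0.7  0.3  0.2  2.1 -1.4 -2.   0.5 -1.2  1.5  0.7] phase 0.21752953617847082
gate [[447.275322   199.88864495]
 [401.42422648 143.93509269]] [424.34977424 171.91186882] 72.34032741077665 117.69838533001582
yaw -0.7111786741818742 -0.6864882338758754
end -0.695515015197017 221.70900585225627
```

>>> send_rows --deltas '[{"fingers": 1,"dx": 0,"dy": 0,"dz": 0,"ax": 0,"ay": 0,"az": 0},{"fingers": 1,"dx": 0,"dy": 0,"dz": 0,"ax": 0,"ay": 0,"az": 0},{"fingers": 1,"dx": 0,"dy": 0,"dz": 0,"ax": 0,"ay": 0,"az": 0}]'

```text
t: 3.23
tcp_pos: [508.8, 97.8, 284.9]
tool_rot: [0.806, 0.591, 0.003, 0.002]
ft_force: [-0.2, -0.1, 0.5]
opening: 1.001
gripper_force: 0.0
```

Run:
```python
from h import *
from scipy.optimize import least_squares
c=cam('wrist'); s0=telemetry.get_state()['tcp_pos']; im=snapshot('wrist')[:,:,::-1]; print(s0,telemetry.get_state()['tcp_pos'])
cv2.imwrite('pics/w2.png',im); old=cv2.imread('pics/w1.png'); k=1.5625
mask=np.zeros(im.shape[:2],np.uint8); mask[60:235,100:350]=255
W=np.eye(3,dtype=np.float32); cc,W=cv2.findTransformECC(cv2.cvtColor(old,6),cv2.cvtColor(np.ascontiguousarray(im),6),W,cv2.MOTION_HOMOGRAPHY,(3,100,1e-6),mask,5)
tf=lambda p: cv2.perspectiveTransform((np.array(p,float)/k).reshape(-1,1,2),W.astype(float)).reshape(-1,2)
print(cc,tf([(420,290)])*k)
tips=ray(c,tf([(419,157),(499,203),(493,297),(344,295),(341,204)]),34)[:,:2]
jj=np.array([0,-1,-2,2,1]); 
f=lambda p: (tips-np.c_[p[0]+77*np.cos(p[2]+jj*np.pi/3),p[1]+77*np.sin(p[2]+jj*np.pi/3)]).ravel()
q=least_squares(f,(*C,1.26)); print('tips',q.x,q.fun.round(1))
print('knob',ray(c,tf([(420,290)]),159), ray(c,tf([(421,286)]),159))
g=ray(c,tf([(300,153),(273,238)]),45)[:,:2]; mm=g.mean(0); print('gate',mm,np.hypot(*(g[0]-g[1])), np.hypot(*(mm-q.x[:2])))
d=q.x[:2]-mm; t=g[0]-g[1]; n=np.array([-t[1],t[0]]); n*=np.sign(n@d); print('yaw',np.arctan2(d[1],d[0]),np.arctan2(n[1],n[0]))
e=ray(c,tf([(184,99),(162,195)]),25)[:,:2].mean(0); d=q.x[:2]-e; print('end',np.arctan2(d[1],d[0]),np.hypot(*d))
```

```text
[508.82516634  97.78700773 284.88044286] [508.51820593  97.79146345 284.43081867]
0.9906221023662748 [[399.20998093 292.03981043]]
tips [507.56332781  96.04468677   1.26302594] [-0.7 -0.7 -0.7  2.2 -2.3 -0.6  1.3 -0.7  2.3 -0.2]
knob [[508.27873791  96.09268893 159.        ]] [[509.57085498  98.25476284 159.        ]]
gate [420.20972674 171.62002127] 71.40264439991789 115.50879968887308
yaw -0.7132328784471061 -0.6917124323648883
end -0.6948635832751663 217.6595485989302
```

>>> send_rows --deltas '[{"fingers": 1,"dx": -0.09,"dy": -0.1,"dz": 2.5,"ax": 0,"ay": 0,"az": 0},{"fingers": 1,"dx": 0,"dy": 0,"dz": 3,"ax": 0,"ay": 0,"az": 0},{"fingers": 1,"dx": 0,"dy": 0,"dz": 3,"ax": 0,"ay": 0,"az": 0},{"fingers": 1,"dx": 0,"dy": 0,"dz": 3,"ax": 0,"ay": 0,"az": 0},{"fingers": 1,"dx": 0,"dy": 0,"dz": 2,"ax": 0,"ay": 0,"az": 0},{"fingers": 1,"dx": 0,"dy": 0,"dz": 1.5,"ax": 0,"ay": 0,"az": 0},{"fingers": 1,"dx": 0,"dy": 0,"dz": 0.9,"ax": 0,"ay": 0,"az": 0},{"fingers": 1,"dx": 0,"dy": 0,"dz": 0,"ax": 0,"ay": 0,"az": 0},{"fingers": 1,"dx": 0,"dy": 0,"dz": 0,"ax": 0,"ay": 0,"az": 0}]'

```text
t: 4.03
tcp_pos: [506.0, 97.2, 123.1]
tool_rot: [0.806, 0.591, 0.001, 0.001]
ft_force: [-0.3, 0.4, 0.6]
opening: 1.004
gripper_force: 0.0
```

>>> send_rows --deltas '[{"fingers": 0,"dx": 0,"dy": 0,"dz": 0,"ax": 0,"ay": 0,"az": 0},{"fingers": 0,"dx": 0,"dy": 0,"dz": 0,"ax": 0,"ay": 0,"az": 0},{"fingers": 0,"dx": 0,"dy": 0,"dz": 0,"ax": 0,"ay": 0,"az": 0},{"fingers": 0,"dx": 0,"dy": 0,"dz": 0,"ax": 0,"ay": 0,"az": 0}]'

```text
t: 4.37
tcp_pos: [506.3, 97.0, 123.2]
tool_rot: [0.806, 0.591, 0.001, 0.001]
ft_force: [-0.6, -0.9, 3.8]
opening: 0.507
gripper_force: 64.2
```

>>> send_rows --deltas '[{"fingers": 0,"dx": 0,"dy": 0,"dz": 0,"ax": 0,"ay": 0,"az": -0.054},{"fingers": 0,"dx": 0,"dy": 0,"dz": 0,"ax": 0,"ay": 0,"az": -0.1},{"fingers": 0,"dx": 0,"dy": 0,"dz": 0,"ax": 0,"ay": 0,"az": -0.1},{"fingers": 0,"dx": 0,"dy": 0,"dz": 0,"ax": 0,"ay": 0,"az": -0.1},{"fingers": 0,"dx": 0,"dy": 0,"dz": 0,"ax": 0,"ay": 0,"az": -0.1},{"fingers": 0,"dx": 0,"dy": 0,"dz": 0,"ax": 0,"ay": 0,"az": -0.1},{"fingers": 0,"dx": 0,"dy": 0,"dz": 0,"ax": 0,"ay": 0,"az": -0.1},{"fingers": 0,"dx": 0,"dy": 0,"dz": 0,"ax": 0,"ay": 0,"az": 0},{"fingers": 0,"dx": 0,"dy": 0,"dz": 0,"ax": 0,"ay": 0,"az": 0}]'

```text
t: 5.12
tcp_pos: [506.5, 97.0, 123.2]
tool_rot: [0.574, 0.819, 0.001, 0.002]
ft_force: [4.0, -1.4, 5.0]
opening: 0.506
gripper_force: 64.1
```

>>> send_rows --deltas '[{"fingers": 1,"dx": 0,"dy": 0,"dz": 0,"ax": 0,"ay": 0,"az": 0},{"fingers": 1,"dx": 0,"dy": 0,"dz": 0,"ax": 0,"ay": 0,"az": 0},{"fingers": 1,"dx": 0,"dy": 0,"dz": 0,"ax": 0,"ay": 0,"az": 0},{"fingers": 1,"dx": 0,"dy": 0,"dz": -2.5,"ax": 0,"ay": 0,"az": 0},{"fingers": 1,"dx": 0,"dy": 0,"dz": -3,"ax": 0,"ay": 0,"az": 0},{"fingers": 1,"dx": 0,"dy": 0,"dz": -3,"ax": 0,"ay": 0,"az": 0},{"fingers": 1,"dx": 0,"dy": 0,"dz": -3,"ax": 0,"ay": 0,"az": 0}]'

```text
t: 5.7
tcp_pos: [503.8, 97.3, 237.5]
tool_rot: [0.574, 0.819, -0.001, -0.001]
ft_force: [0.9, -0.1, 0.8]
opening: 0.999
gripper_force: 0.0
```

```bash
sed -i 's/^C=.*/C=np.array([507.,97.2]); YAW=-0.70; U=np.array([np.cos(YAW),np.sin(YAW)])/' h.py
python3 - <<'E'
from h import *
plan([(500,440,235,2.3)])
E
```

```text
at [503.8  97.3 237.5] 1.919 j [ 0.03  0.19 -0.1   1.28  0.    1.26]
-> (500, 440, 235, 2.3) 9 rows dx,dy,dz,az:
 [(np.float64(3.59), np.float64(1.26), np.float64(0.03), np.float64(-0.042)), (np.float64(3.54), np.float64(1.41), np.float64(0.03), np.float64(-0.042)), (np.float64(3.47), np.float64(1.56), np.float64(0.03), np.float64(-0.042)), (np.float64(3.41), np.float64(1.7), np.float64(0.03), np.float64(-0.042)), (np.float64(3.33), np.float64(1.85), np.float64(0.03), np.float64(-0.042)), (np.float64(3.25), np.float64(1.99), np.float64(0.03), np.float64(-0.042)), (np.float64(3.16), np.float64(2.12), np.float64(0.03), np.float64(-0.042)), (np.float64(3.07), np.float64(2.25), np.float64(0.03), np.float64(-0.042)), (np.float64(2.97), np.float64(2.38), np.float64(0.03), np.float64(-0.042))]
```

Run:
```python
from h import *
plan([(535,471,200,2.441,38)])
```

```text
at [503.8  97.3 237.5] 1.919 j [ 0.03  0.19 -0.1   1.28  0.    1.26]
-> (535, 471, 200, 2.441, 38) 10 rows dx,dy,dz,az:
 [(np.float64(3.41), np.float64(1.57), np.float64(0.38), np.float64(-0.052)), (np.float64(3.32), np.float64(1.74), np.float64(0.38), np.float64(-0.052)), (np.float64(3.22), np.float64(1.91), np.float64(0.38), np.float64(-0.052)), (np.float64(3.12), np.float64(2.08), np.float64(0.38), np.float64(-0.052)), (np.float64(3.01), np.float64(2.24), np.float64(0.38), np.float64(-0.052)), (np.float64(2.89), np.float64(2.39), np.float64(0.38), np.float64(-0.052)), (np.float64(2.76), np.float64(2.54), np.float64(0.38), np.float64(-0.052)), (np.float64(2.62), np.float64(2.68), np.float64(0.38), np.float64(-0.052)), (np.float64(2.48), np.float64(2.81), np.float64(0.38), np.float64(-0.052)), (np.float64(2.33), np.float64(2.94), np.float64(0.38), np.float64(-0.052))]
```

>>> send_rows --deltas '[{"fingers": 1,"dx": 3.41,"dy": 1.57,"dz": 0.38,"ax": 0,"ay": 0,"az": -0.052},{"fingers": 1,"dx": 3.32,"dy": 1.74,"dz": 0.38,"ax": 0,"ay": 0,"az": -0.052},{"fingers": 1,"dx": 3.22,"dy": 1.91,"dz": 0.38,"ax": 0,"ay": 0,"az": -0.052},{"fingers": 1,"dx": 3.12,"dy": 2.08,"dz": 0.38,"ax": 0,"ay": 0,"az": -0.052},{"fingers": 1,"dx": 3.01,"dy": 2.24,"dz": 0.38,"ax": 0,"ay": 0,"az": -0.052},{"fingers": 1,"dx": 2.89,"dy": 2.39,"dz": 0.38,"ax": 0,"ay": 0,"az": -0.052},{"fingers": 1,"dx": 2.76,"dy": 2.54,"dz": 0.38,"ax": 0,"ay": 0,"az": -0.052},{"fingers": 1,"dx": 2.62,"dy": 2.68,"dz": 0.38,"ax": 0,"ay": 0,"az": -0.052},{"fingers": 1,"dx": 2.48,"dy": 2.81,"dz": 0.38,"ax": 0,"ay": 0,"az": -0.052},{"fingers": 1,"dx": 2.33,"dy": 2.94,"dz": 0.38,"ax": 0,"ay": 0,"az": -0.052}]'

```text
t: 6.53
tcp_pos: [535.0, 472.6, 198.0]
tool_rot: [0.343, 0.939, -0.001, -0.0]
ft_force: [1.2, 0.7, 0.1]
opening: 0.997
gripper_force: 0.0
```

>>> send_rows --deltas '[{"fingers": 1,"dx": 0,"dy": 0,"dz": 0,"ax": 0,"ay": 0,"az": 0},{"fingers": 1,"dx": 0,"dy": 0,"dz": 0,"ax": 0,"ay": 0,"az": 0},{"fingers": 1,"dx": 0,"dy": 0,"dz": 0,"ax": 0,"ay": 0,"az": 0},{"fingers": 1,"dx": 0,"dy": 0,"dz": 0,"ax": 0,"ay": 0,"az": 0}]'

```text
t: 6.87
tcp_pos: [535.8, 469.7, 199.1]
tool_rot: [0.345, 0.939, -0.0, -0.0]
ft_force: [0.2, 0.4, 0.2]
opening: 1.002
gripper_force: 0.0
```

Run:
```python
from h import *
c=cam('wrist'); im=np.ascontiguousarray(snapshot('wrist')[:,:,::-1]); hsv=cv2.cvtColor(im,cv2.COLOR_BGR2HSV)
H,S,V=[hsv[:,:,i].astype(int) for i in range(3)]
p=proj(c,[(535,471,60)])[0]; print('pred',p)
for lo in (90,140):
    g,s=blob((abs(H-68)<20)&(S>lo)&(V>30),p,60); print(g,s,ray(c,g,59))
plan([(535,471,14,2.441,38)])
```

```text
pred [257.55912807 179.75121147]
[255.56475584 178.29511677] [244 166  24  25 471] [[532.74096816 470.28711104  59.        ]]
[255.51381215 177.96961326] [245 167  22  23 362] [[532.45146182 470.46652248  59.        ]]
at [536.  469.6 199.6] 2.438 j [ 0.61  0.61  0.42  1.39 -0.    1.31]
-> (535, 471, 14, 2.441, 38) 5 rows dx,dy,dz,az:
 [(np.float64(0.03), np.float64(0.01), np.float64(3.71), np.float64(-0.001)), (np.float64(0.03), np.float64(0.01), np.float64(3.71), np.float64(-0.001)), (np.float64(0.03), np.float64(0.01), np.float64(3.71), np.float64(-0.001)), (np.float64(0.03), np.float64(0.01), np.float64(3.71), np.float64(-0.001)), (np.float64(0.03), np.float64(0.01), np.float64(3.71), np.float64(-0.001))]
```

>>> send_rows --deltas '[{"fingers": 1,"dx": 0.31,"dy": -0.16,"dz": 2.5,"ax": 0,"ay": 0,"az": 0},{"fingers": 1,"dx": 0,"dy": 0,"dz": 3.5,"ax": 0,"ay": 0,"az": 0},{"fingers": 1,"dx": 0,"dy": 0,"dz": 3.5,"ax": 0,"ay": 0,"az": 0},{"fingers": 1,"dx": 0,"dy": 0,"dz": 3.5,"ax": 0,"ay": 0,"az": 0},{"fingers": 1,"dx": 0,"dy": 0,"dz": 2.5,"ax": 0,"ay": 0,"az": 0},{"fingers": 1,"dx": 0,"dy": 0,"dz": 2,"ax": 0,"ay": 0,"az": 0},{"fingers": 1,"dx": 0,"dy": 0,"dz": 1.1,"ax": 0,"ay": 0,"az": 0},{"fingers": 1,"dx": 0,"dy": 0,"dz": 0,"ax": 0,"ay": 0,"az": 0},{"fingers": 0.6,"dx": 0,"dy": 0,"dz": 0,"ax": 0,"ay": 0,"az": 0},{"fingers": 0.4,"dx": 0,"dy": 0,"dz": 0,"ax": 0,"ay": 0,"az": 0}]'

```text
t: 7.75
tcp_pos: [533.8, 472.0, 15.2]
tool_rot: [0.344, 0.939, 0.001, 0.001]
ft_force: [0.6, 0.8, 0.4]
opening: 0.747
gripper_force: 0.0
```

>>> send_rows --deltas '[{"fingers": 0.2,"dx": 0,"dy": 0,"dz": 0,"ax": 0,"ay": 0,"az": 0},{"fingers": 0.2,"dx": 0,"dy": 0,"dz": 0,"ax": 0,"ay": 0,"az": 0},{"fingers": 0.2,"dx": 0,"dy": 0,"dz": 0,"ax": 0,"ay": 0,"az": 0}]'

```text
t: 8.0
tcp_pos: [533.5, 472.5, 15.0]
tool_rot: [0.344, 0.939, 0.001, 0.001]
ft_force: [-0.8, -0.1, 0.2]
opening: 0.366
gripper_force: 59.3
```

Run:
```python
from h import *
I=C-158*U; print('infeed158',I)
s=telemetry.get_state()['tcp_pos']
plan([(s[0],s[1],170),(I[0],I[1],170,2.4416),(I[0],I[1],s[2]+14)])
```

```text
infeed158 [386.15493441 198.98639458]
at [533.5 472.5  15. ] 2.44 j [ 0.61  0.7   0.12  0.99 -0.    1.31]
-> (np.float64(533.4687313129707), np.float64(472.4694738899696), 170) 4 rows dx,dy,dz,az:
 const (np.float64(0.0), np.float64(0.0), np.float64(-3.88), np.float64(-0.0))
-> (np.float64(386.15493440905084), np.float64(198.98639458355518), 170, 2.4416) 8 rows dx,dy,dz,az:
 [(np.float64(-0.8), np.float64(-3.8), np.float64(-0.0), np.float64(-0.0)), (np.float64(-0.8), np.float64(-3.8), np.float64(-0.0), np.float64(-0.0)), (np.float64(-0.8), np.float64(-3.8), np.float64(-0.0), np.float64(-0.0)), (np.float64(-0.8), np.float64(-3.8), np.float64(-0.0), np.float64(-0.0)), (np.float64(-0.8), np.float64(-3.8), np.float64(-0.0), np.float64(-0.0)), (np.float64(-0.8), np.float64(-3.8), np.float64(-0.0), np.float64(-0.0)), (np.float64(-0.8), np.float64(-3.8), np.float64(-0.0), np.float64(-0.0)), (np.float64(-0.79), np.float64(-3.8), np.float64(-0.0), np.float64(-0.0))]
-> (np.float64(386.15493440905084), np.float64(198.98639458355518), np.float64(28.98776443324716)) 4 rows dx,dy,dz,az:
 const (np.float64(0.0), np.float64(0.0), np.float64(3.53), np.float64(-0.0))
```

>>> send_rows --deltas '[{"fingers": 0.2,"dx": 0,"dy": 0,"dz": -2.5,"ax": 0,"ay": 0,"az": 0},{"fingers": 0.2,"dx": 0,"dy": 0,"dz": -3.5,"ax": 0,"ay": 0,"az": 0},{"fingers": 0.2,"dx": 0,"dy": 0,"dz": -3.5,"ax": 0,"ay": 0,"az": 0},{"fingers": 0.2,"dx": 0,"dy": 0,"dz": -3.5,"ax": 0,"ay": 0,"az": 0},{"fingers": 0.2,"dx": 0,"dy": 0,"dz": -2.5,"ax": 0,"ay": 0,"az": 0},{"fingers": 0.2,"dx": -0.6,"dy": -2.9,"dz": 0,"ax": 0,"ay": 0,"az": 0},{"fingers": 0.2,"dx": -0.8,"dy": -3.8,"dz": 0,"ax": 0,"ay": 0,"az": 0},{"fingers": 0.2,"dx": -0.8,"dy": -3.8,"dz": 0,"ax": 0,"ay": 0,"az": 0},{"fingers": 0.2,"dx": -0.8,"dy": -3.8,"dz": 0,"ax": 0,"ay": 0,"az": 0},{"fingers": 0.2,"dx": -0.8,"dy": -3.8,"dz": 0,"ax": 0,"ay": 0,"az": 0}]'

```text
t: 8.83
tcp_pos: [443.5, 307.7, 168.3]
tool_rot: [0.343, 0.939, 0.0, 0.001]
ft_force: [0.6, 0.6, 0.5]
opening: 0.366
gripper_force: 59.6
```

>>> send_rows --deltas '[{"fingers": 0.2,"dx": -0.8,"dy": -3.8,"dz": 0,"ax": 0,"ay": 0,"az": 0},{"fingers": 0.2,"dx": -0.8,"dy": -3.8,"dz": 0,"ax": 0,"ay": 0,"az": 0},{"fingers": 0.2,"dx": -0.6,"dy": -2.9,"dz": 0,"ax": 0,"ay": 0,"az": 0},{"fingers": 0.2,"dx": -0.4,"dy": -1.8,"dz": 0,"ax": 0,"ay": 0,"az": 0},{"fingers": 0.2,"dx": 0,"dy": 0,"dz": 2,"ax": 0,"ay": 0,"az": 0},{"fingers": 0.2,"dx": 0,"dy": 0,"dz": 3,"ax": 0,"ay": 0,"az": 0},{"fingers": 0.2,"dx": 0,"dy": 0,"dz": 2.5,"ax": 0,"ay": 0,"az": 0},{"fingers": 0.2,"dx": 0,"dy": 0,"dz": 1.5,"ax": 0,"ay": 0,"az": 0},{"fingers": 0.2,"dx": 0,"dy": 0,"dz": 0,"ax": 0,"ay": 0,"az": 0},{"fingers": 0.2,"dx": 0,"dy": 0,"dz": 0,"ax": 0,"ay": 0,"az": 0}]'

```text
t: 9.67
tcp_pos: [384.6, 198.1, 78.0]
tool_rot: [0.344, 0.939, -0.0, -0.0]
ft_force: [0.5, -0.1, 0.7]
opening: 0.363
gripper_force: 59.6
```

Run:
```python
from h import *
I=C-158*U
plan([(I[0],I[1],30,2.4416)])
c=cam('wrist'); im=np.ascontiguousarray(snapshot('wrist')[:,:,::-1])
v=cv2.resize(im,(800,600),interpolation=cv2.INTER_CUBIC)
for p in proj(c,[(*(C-116*U),48),(*(C-158*U),13.5),(*(C-214*U),13.5)]): cv2.circle(v,tuple(int(a) for a in p*1.5625),4,(255,0,255),1)
cv2.imwrite('pics/w3v.png',v)
```

```text
at [384.6 198.1  78. ] 2.44 j [ 0.29  0.16 -0.56  0.86 -0.    0.99]
-> (np.float64(386.15493440905084), np.float64(198.98639458355518), 30, 2.4416) 2 rows dx,dy,dz,az:
 [(np.float64(-0.03), np.float64(0.08), np.float64(2.4), np.float64(-0.001)), (np.float64(-0.03), np.float64(0.08), np.float64(2.4), np.float64(-0.001))]
```

View pics/w3v.png

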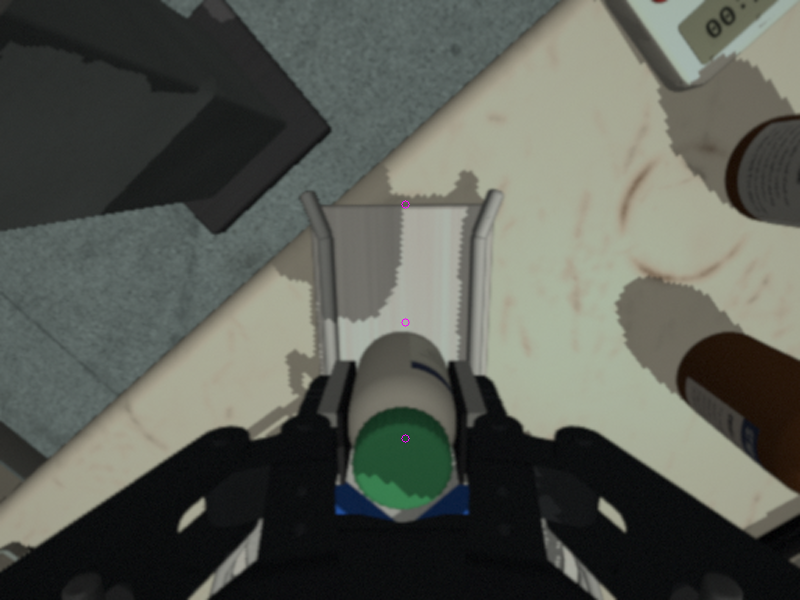

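The deck runs straight up the picture, with its middle at column 403. The held bottle (cap at (403,457)) and the pocket's V are on the same line, so the alignment is good.

>>> send_rows --deltas '[{"fingers": 0.2,"dx": 0,"dy": 0,"dz": 2,"ax": 0,"ay": 0,"az": 0},{"fingers": 0.2,"dx": 0,"dy": 0,"dz": 1.5,"ax": 0,"ay": 0,"az": 0},{"fingers": 0.2,"dx": 0,"dy": 0,"dz": 0.9,"ax": 0,"ay": 0,"az": 0},{"fingers": 0.2,"dx": 0,"dy": 0,"dz": 0.4,"ax": 0,"ay": 0,"az": 0},{"fingers": 0.2,"dx": 0,"dy": 0,"dz": 0,"ax": 0,"ay": 0,"az": 0},{"fingers": 0.2,"dx": 0,"dy": 0,"dz": 0,"ax": 0,"ay": 0,"az": 0}]'

```text
t: 10.22
tcp_pos: [385.6, 198.4, 30.6]
tool_rot: [0.344, 0.939, 0.0, 0.0]
ft_force: [0.2, -1.1, -0.4]
opening: 0.368
gripper_force: 59.6
```

>>> send_rows --deltas '[{"fingers": 0.5,"dx": 0,"dy": 0,"dz": 0,"ax": 0,"ay": 0,"az": 0},{"fingers": 0.6,"dx": 0,"dy": 0,"dz": 0,"ax": 0,"ay": 0,"az": 0},{"fingers": 0.6,"dx": 0.5,"dy": 0,"dz": 0,"ax": 0,"ay": 0,"az": 0},{"fingers": 0.6,"dx": 1.5,"dy": 0,"dz": 0,"ax": 0,"ay": 0,"az": 0},{"fingers": 0.6,"dx": 1.5,"dy": 0,"dz": 0,"ax": 0,"ay": 0,"az": 0},{"fingers": 0.24,"dx": 0.7,"dy": 0,"dz": 0,"ax": 0,"ay": 0,"az": 0},{"fingers": 0.24,"dx": 0,"dy": 0,"dz": 0.3,"ax": 0,"ay": 0,"az": 0},{"fingers": 0.24,"dx": 0,"dy": 0,"dz": 0.3,"ax": 0,"ay": 0,"az": 0},{"fingers": 0.24,"dx": 0,"dy": 0,"dz": 0,"ax": 0,"ay": 0,"az": 0}]'

```text
t: 10.97
tcp_pos: [353.1, 225.2, 23.5]
tool_rot: [0.344, 0.939, -0.0, 0.0]
ft_force: [0.2, -0.5, -0.2]
opening: 0.239
gripper_force: 0.0
```

```bash
cat >> h.py <<'E'
def where():
    s=telemetry.get_state(); d=s['tcp_pos'][:2]-C; print('out',round(-d@U,1),'lat(tool y)',round(d@np.array([-U[1],U[0]]),1),'z',s['tcp_pos'][2].round(1),'open',round(s['opening'],3),'F',s['ft_force'].round(1),'t',s['t'])
E
python3 -c "
from h import *
where()
c=cam('wrist'); im=np.ascontiguousarray(snapshot('wrist')[:,:,::-1]); hsv=cv2.cvtColor(im,cv2.COLOR_BGR2HSV)
H,S,V=[hsv[:,:,i].astype(int) for i in range(3)]
p=proj(c,[(*(C-158*U),73)])[0]
g,s=blob((abs(H-68)<20)&(S>90)&(V>30),p,60); q=ray(c,g,72.5)[0,:2]-C; print('white out',-q@U,'lat',q@np.array([-U[1],U[0]]))
"
```

```text
out 200.1 lat(tool y) -1.2 z 23.5 open 0.239 F [ 0.2 -0.5 -0.2] t 10.9667Traceback (most recent call last):
  File "<string>", line 7, in <module>
    g,s=blob((abs(H-68)<20)&(S>90)&(V>30),p,60); q=ray(c,g,72.5)[0,:2]-C; print('white out',-q@U,'lat',q@np.array([-U[1],U[0]]))
        ~~~~^^^^^^^^^^^^^^^^^^^^^^^^^^^^^^^^^^^
  File "h.py", line 17, in blob
    k=max(k,key=lambda i:s[i,4]); return c[k],s[k]
ValueError: max() iterable argument is empty
```

```bash
python3 -c "
from h import *
for n in ('top','side'):
    c=cam(n); im=np.ascontiguousarray(snapshot(n)[:,:,::-1]); cv2.imwrite('pics/%s3.png'%n,im); hsv=cv2.cvtColor(im,cv2.COLOR_BGR2HSV)
    H,S,V=[hsv[:,:,i].astype(int) for i in range(3)]
    p=proj(c,[(*(C-158*U),72)])[0]
    try:
        g,s=blob((abs(H-68)<20)&(S>90)&(V>30),p,30); q=ray(c,g,70)[0,:2]-C; print(n,p,g,s,'white out',-q@U,'lat',q@np.array([-U[1],U[0]]))
    except ValueError: print(n,'none',p)
"
```

```text
top none [307.21307546 247.15610177]
side none [307.67276791 195.09291878]
```

```bash
python3 -c "
import cv2,numpy as np
a=cv2.imread('pics/side3.png')[130:260,240:370]; b=cv2.imread('pics/top3.png')[180:310,240:370]
cv2.imwrite('pics/v3.png',cv2.resize(np.hstack([a,b]),None,fx=3,fy=3,interpolation=2))"
```

```text
(no output)
```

View pics/v3.png

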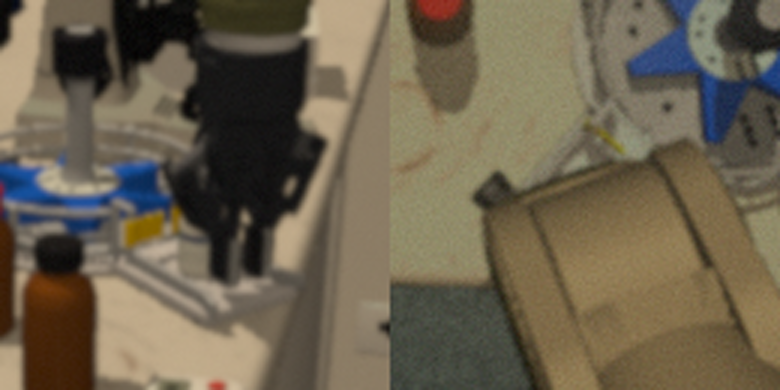

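The white bottle stands upright on the deck, left of the fingers at (190,250), and pocket 1's single dot faces the gate. I'll start the push.

>>> send_rows --deltas '[{"fingers": 0.24,"dx": -1.2,"dy": 0,"dz": 0,"ax": 0,"ay": 0,"az": 0},{"fingers": 0.24,"dx": -0.5,"dy": 0,"dz": 0,"ax": 0,"ay": 0,"az": 0},{"fingers": 0.24,"dx": -0.5,"dy": 0,"dz": 0,"ax": 0,"ay": 0,"az": 0},{"fingers": 0.24,"dx": -0.7,"dy": 0,"dz": 0,"ax": 0,"ay": 0,"az": 0},{"fingers": 0.24,"dx": -0.7,"dy": 0,"dz": 0,"ax": 0,"ay": 0,"az": 0},{"fingers": 0.24,"dx": -0.7,"dy": 0,"dz": 0,"ax": 0,"ay": 0,"az": 0},{"fingers": 0.24,"dx": -0.7,"dy": 0,"dz": 0,"ax": 0,"ay": 0,"az": 0},{"fingers": 0.24,"dx": -0.7,"dy": 0,"dz": 0,"ax": 0,"ay": 0,"az": 0},{"fingers": 0.24,"dx": -0.7,"dy": 0,"dz": 0,"ax": 0,"ay": 0,"az": 0}]'

```text
t: 11.87
tcp_pos: [401.7, 183.8, 23.8]
tool_rot: [0.344, 0.939, 0.0, -0.001]
ft_force: [-3.7, 2.6, 1.9]
opening: 0.238
gripper_force: 1.8
```

>>> send_rows --deltas '[{"fingers": 0.24,"dx": -0.7,"dy": 0,"dz": 0,"ax": 0,"ay": 0,"az": 0},{"fingers": 0.24,"dx": -0.7,"dy": 0,"dz": 0,"ax": 0,"ay": 0,"az": 0},{"fingers": 0.24,"dx": -0.7,"dy": 0,"dz": 0,"ax": 0,"ay": 0,"az": 0},{"fingers": 0.24,"dx": -0.7,"dy": 0,"dz": 0,"ax": 0,"ay": 0,"az": 0},{"fingers": 0.24,"dx": -0.6,"dy": 0,"dz": 0,"ax": 0,"ay": 0,"az": 0},{"fingers": 0.24,"dx": -0.5,"dy": 0,"dz": 0,"ax": 0,"ay": 0,"az": 0},{"fingers": 0.24,"dx": -0.3,"dy": 0,"dz": 0,"ax": 0,"ay": 0,"az": 0},{"fingers": 0.24,"dx": 0,"dy": 0,"dz": 0,"ax": 0,"ay": 0,"az": 0}]'

```text
t: 12.53
tcp_pos: [435.0, 156.1, 23.8]
tool_rot: [0.344, 0.939, -0.0, 0.001]
ft_force: [1.7, -0.8, -1.5]
opening: 0.235
gripper_force: 1.6
```

```bash
python3 -c "
from h import *
where()"
```

```text
out 93.1 lat(tool y) -1.3 z 23.8 open 0.235 F [ 1.7 -0.8 -1.5] t 12.5333
```

>>> send_rows --deltas '[{"fingers": 0.24,"dx": -0.3,"dy": 0,"dz": 0,"ax": 0,"ay": 0,"az": 0},{"fingers": 0.24,"dx": -0.3,"dy": 0,"dz": 0,"ax": 0,"ay": 0,"az": 0},{"fingers": 0.24,"dx": -0.1,"dy": 0,"dz": 0,"ax": 0,"ay": 0,"az": 0},{"fingers": 0.24,"dx": 0,"dy": 0,"dz": 0,"ax": 0,"ay": 0,"az": 0}]'

```text
t: 12.87
tcp_pos: [439.6, 152.2, 24.0]
tool_rot: [0.344, 0.939, -0.0, 0.0]
ft_force: [0.8, 0.5, -0.5]
opening: 0.24
gripper_force: 1.3
```

>>> send_rows --deltas '[{"fingers": 0.24,"dx": -0.1,"dy": 0,"dz": 0,"ax": 0,"ay": 0,"az": 0},{"fingers": 0.24,"dx": -0.1,"dy": 0,"dz": 0,"ax": 0,"ay": 0,"az": 0},{"fingers": 0.24,"dx": 0,"dy": 0,"dz": 0,"ax": 0,"ay": 0,"az": 0}]'

```text
t: 13.12
tcp_pos: [440.8, 151.1, 23.9]
tool_rot: [0.344, 0.939, -0.0, 0.0]
ft_force: [-0.3, 1.0, -0.2]
opening: 0.237
gripper_force: 1.2
```

```bash
python3 -c "
from h import *
where()"
```

```text
out 85.4 lat(tool y) -1.5 z 23.9 open 0.237 F [-0.3  1.  -0.2] t 13.1167
```

>>> send_rows --deltas '[{"fingers": 0.24,"dx": -0.1,"dy": 0,"dz": 0,"ax": 0,"ay": 0,"az": 0},{"fingers": 0.24,"dx": 0,"dy": 0,"dz": 0,"ax": 0,"ay": 0,"az": 0}]'

```text
t: 13.28
tcp_pos: [441.5, 150.4, 23.8]
tool_rot: [0.344, 0.939, -0.0, -0.0]
ft_force: [0.1, 0.7, -0.3]
opening: 0.243
gripper_force: 1.2
```

>>> send_rows --deltas '[{"fingers": 0.24,"dx": -0.1,"dy": 0,"dz": 0,"ax": 0,"ay": 0,"az": 0},{"fingers": 0.24,"dx": 0,"dy": 0,"dz": 0,"ax": 0,"ay": 0,"az": 0}]'

```text
t: 13.45
tcp_pos: [442.0, 150.0, 23.8]
tool_rot: [0.344, 0.939, 0.0, -0.0]
ft_force: [-2.4, 3.8, 0.4]
opening: 0.242
gripper_force: 2.3
```

>>> send_rows --deltas '[{"fingers": 0.24,"dx": -0.1,"dy": 0,"dz": 0,"ax": 0,"ay": 0,"az": 0},{"fingers": 0.24,"dx": 0,"dy": 0,"dz": 0,"ax": 0,"ay": 0,"az": 0}]'

```text
t: 13.62
tcp_pos: [442.1, 149.8, 23.8]
tool_rot: [0.343, 0.939, 0.001, -0.001]
ft_force: [-3.3, 4.2, 2.6]
opening: 0.242
gripper_force: 3.7
```

>>> send_rows --deltas '[{"fingers": 0.24,"dx": 0.3,"dy": 0,"dz": 0,"ax": 0,"ay": 0,"az": 0},{"fingers": 0.24,"dx": 0.7,"dy": 0,"dz": 0,"ax": 0,"ay": 0,"az": 0},{"fingers": 0.24,"dx": 0.5,"dy": 0,"dz": -1,"ax": 0,"ay": 0,"az": 0},{"fingers": 0.24,"dx": 0,"dy": 0,"dz": -2,"ax": 0,"ay": 0,"az": 0},{"fingers": 0.24,"dx": 0,"dy": 0,"dz": -3.5,"ax": 0,"ay": 0,"az": 0},{"fingers": 0.24,"dx": 0,"dy": 0,"dz": -4,"ax": 0,"ay": 0,"az": 0},{"fingers": 0.5,"dx": 0,"dy": 0,"dz": -4,"ax": 0,"ay": 0,"az": 0},{"fingers": 1,"dx": 0,"dy": 0,"dz": -3,"ax": 0,"ay": 0,"az": 0},{"fingers": 1,"dx": 0,"dy": 0,"dz": -1,"ax": 0,"ay": 0,"az": 0},{"fingers": 1,"dx": 0,"dy": 0,"dz": 0,"ax": 0,"ay": 0,"az": 0}]'

```text
t: 14.45
tcp_pos: [433.2, 159.5, 212.6]
tool_rot: [0.344, 0.939, 0.002, 0.003]
ft_force: [0.5, 0.8, -1.0]
opening: 0.796
gripper_force: 0.0
```

```bash
cat >> h.py <<'E'
def state(kind,z):
    """look from the wrist for a cap near the gate line; draw the gate"""
    c=cam('wrist'); im=np.ascontiguousarray(snapshot('wrist')[:,:,::-1]); return c,im
E
python3 - <<'E'
from h import *
where(); c,im=state(0,0); cv2.imwrite('pics/w4.png',im)
v=cv2.resize(im,(800,600),interpolation=cv2.INTER_CUBIC)
for p in proj(c,[(*(C-116*U),48),(*(C-59*U),73)]): cv2.circle(v,tuple(int(a) for a in p*1.5625),4,(255,0,255),1)
cv2.imwrite('pics/w4v.png',v)
plan([(C[0]-0.5,C[1],175,1.917)])
E
```

```text
out 96.6 lat(tool y) 0.0 z 212.6 open 0.796 F [ 0.5  0.8 -1. ] t 14.45
at [432.  159.2 210.2] 2.44 j [ 0.18  0.1  -0.28  1.19 -0.    0.88]
-> (np.float64(506.5), np.float64(97.2), 175, 1.917) 5 rows dx,dy,dz,az:
 [(np.float64(-1.94), np.float64(0.01), np.float64(0.7), np.float64(0.105)), (np.float64(-1.93), np.float64(0.22), np.float64(0.7), np.float64(0.105)), (np.float64(-1.89), np.float64(0.42), np.float64(0.7), np.float64(0.105)), (np.float64(-1.84), np.float64(0.61), np.float64(0.7), np.float64(0.105)), (np.float64(-1.76), np.float64(0.8), np.float64(0.7), np.float64(0.105))]
```

View pics/w4v.png

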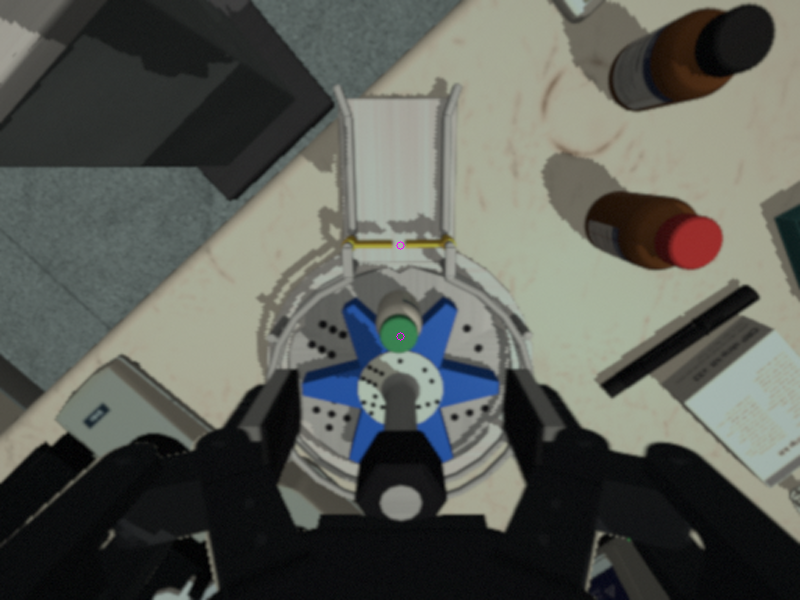

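The gate is shut (yellow line at row 243), the white bottle is home at (399,333) as predicted, and the knob is at (400,500). Next I turn the wheel 60°.

>>> send_rows --deltas '[{"fingers": 1,"dx": -1.94,"dy": 0,"dz": 0.4,"ax": 0,"ay": 0,"az": 0.105},{"fingers": 1,"dx": -1.93,"dy": 0.22,"dz": 0.4,"ax": 0,"ay": 0,"az": 0.105},{"fingers": 1,"dx": -1.89,"dy": 0.42,"dz": 0.4,"ax": 0,"ay": 0,"az": 0.105},{"fingers": 1,"dx": -1.84,"dy": 0.61,"dz": 0.4,"ax": 0,"ay": 0,"az": 0.105},{"fingers": 1,"dx": -1.76,"dy": 0.8,"dz": 0.4,"ax": 0,"ay": 0,"az": 0.105},{"fingers": 1,"dx": 0,"dy": 0,"dz": 0,"ax": 0,"ay": 0,"az": 0},{"fingers": 1,"dx": 0,"dy": 0,"dz": 0,"ax": 0,"ay": 0,"az": 0},{"fingers": 1,"dx": 0,"dy": 0,"dz": 0,"ax": 0,"ay": 0,"az": 0}]'

```text
t: 15.17
tcp_pos: [504.3, 96.9, 187.2]
tool_rot: [0.575, 0.818, -0.001, -0.002]
ft_force: [-0.2, -0.1, -0.3]
opening: 1.003
gripper_force: 0.0
```

Run:
```python
from h import *
plan([(506.5,97,123,1.917,100)])
```

```text
at [504.3  96.9 187.2] 1.916 j [ 0.03  0.22 -0.19  1.17  0.    1.26]
-> (506.5, 97, 123, 1.917, 100) 1 rows dx,dy,dz,az:
 [(np.float64(-0.06), np.float64(0.21), np.float64(6.42), np.float64(-0.001))]
```

>>> send_rows --deltas '[{"fingers": 1,"dx": -0.06,"dy": 0.2,"dz": 1.5,"ax": 0,"ay": 0,"az": 0},{"fingers": 1,"dx": 0,"dy": 0,"dz": 2,"ax": 0,"ay": 0,"az": 0},{"fingers": 1,"dx": 0,"dy": 0,"dz": 1.7,"ax": 0,"ay": 0,"az": 0},{"fingers": 1,"dx": 0,"dy": 0,"dz": 1,"ax": 0,"ay": 0,"az": 0},{"fingers": 0.7,"dx": 0,"dy": 0,"dz": 0.2,"ax": 0,"ay": 0,"az": 0},{"fingers": 0,"dx": 0,"dy": 0,"dz": 0,"ax": 0,"ay": 0,"az": 0},{"fingers": 0,"dx": 0,"dy": 0,"dz": 0,"ax": 0,"ay": 0,"az": 0},{"fingers": 0,"dx": 0,"dy": 0,"dz": 0,"ax": 0,"ay": 0,"az": 0},{"fingers": 0,"dx": 0,"dy": 0,"dz": 0,"ax": 0,"ay": 0,"az": 0}]'

```text
t: 15.92
tcp_pos: [506.7, 96.4, 126.0]
tool_rot: [0.575, 0.818, -0.001, -0.0]
ft_force: [-5.7, -2.2, 5.1]
opening: 0.501
gripper_force: 64.5
```

>>> send_rows --deltas '[{"fingers": 0,"dx": 0,"dy": 0,"dz": 0,"ax": 0,"ay": 0,"az": -0.05},{"fingers": 0,"dx": 0,"dy": 0,"dz": 0,"ax": 0,"ay": 0,"az": -0.1},{"fingers": 0,"dx": 0,"dy": 0,"dz": 0,"ax": 0,"ay": 0,"az": -0.1},{"fingers": 0,"dx": 0,"dy": 0,"dz": 0,"ax": 0,"ay": 0,"az": -0.1},{"fingers": 0,"dx": 0,"dy": 0,"dz": 0,"ax": 0,"ay": 0,"az": -0.1},{"fingers": 0,"dx": 0,"dy": 0,"dz": 0,"ax": 0,"ay": 0,"az": -0.1},{"fingers": 0,"dx": 0,"dy": 0,"dz": 0,"ax": 0,"ay": 0,"az": -0.1}]'

```text
t: 16.5
tcp_pos: [507.0, 96.8, 126.0]
tool_rot: [0.282, 0.959, -0.0, -0.0]
ft_force: [-4.8, 0.2, 3.6]
opening: 0.507
gripper_force: 64.3
```

>>> send_rows --deltas '[{"fingers": 0,"dx": 0,"dy": 0,"dz": 0,"ax": 0,"ay": 0,"az": -0.1},{"fingers": 0,"dx": 0,"dy": 0,"dz": 0,"ax": 0,"ay": 0,"az": -0.1},{"fingers": 0,"dx": 0,"dy": 0,"dz": 0,"ax": 0,"ay": 0,"az": -0.1},{"fingers": 0,"dx": 0,"dy": 0,"dz": 0,"ax": 0,"ay": 0,"az": -0.07},{"fingers": 0,"dx": 0,"dy": 0,"dz": 0,"ax": 0,"ay": 0,"az": -0.03},{"fingers": 0,"dx": 0,"dy": 0,"dz": 0,"ax": 0,"ay": 0,"az": 0},{"fingers": 0,"dx": 0,"dy": 0,"dz": 0,"ax": 0,"ay": 0,"az": 0}]'

```text
t: 17.08
tcp_pos: [507.2, 97.1, 126.0]
tool_rot: [0.088, 0.996, -0.0, -0.0]
ft_force: [-5.0, 1.0, 5.0]
opening: 0.506
gripper_force: 64.5
```

>>> send_rows --deltas '[{"fingers": 1,"dx": 0,"dy": 0,"dz": 0,"ax": 0,"ay": 0,"az": 0},{"fingers": 1,"dx": 0,"dy": 0,"dz": 0,"ax": 0,"ay": 0,"az": 0},{"fingers": 1,"dx": 0,"dy": 0,"dz": 0,"ax": 0,"ay": 0,"az": 0},{"fingers": 1,"dx": 0,"dy": 0,"dz": -2.5,"ax": 0,"ay": 0,"az": 0},{"fingers": 1,"dx": 0,"dy": 0,"dz": -3,"ax": 0,"ay": 0,"az": 0},{"fingers": 1,"dx": 0,"dy": 0,"dz": -3,"ax": 0,"ay": 0,"az": 0}]'

```text
t: 17.58
tcp_pos: [507.7, 96.7, 210.5]
tool_rot: [0.089, 0.996, -0.0, -0.001]
ft_force: [1.0, -0.3, 0.5]
opening: 0.999
gripper_force: 0.0
```

Run:
```python
from h import *
plan([(519,307,220,2.441,36)])
```

```text
at [507.7  96.7 210.5] 2.964 j [ 0.03  0.21 -0.14  1.22 -0.    0.21]
-> (519, 307, 220, 2.441, 36) 6 rows dx,dy,dz,az:
 [(np.float64(0.43), np.float64(3.48), np.float64(-0.16), np.float64(0.087)), (np.float64(0.74), np.float64(3.43), np.float64(-0.16), np.float64(0.087)), (np.float64(1.03), np.float64(3.36), np.float64(-0.16), np.float64(0.087)), (np.float64(1.32), np.float64(3.25), np.float64(-0.16), np.float64(0.087)), (np.float64(1.6), np.float64(3.13), np.float64(-0.16), np.float64(0.087)), (np.float64(1.86), np.float64(2.97), np.float64(-0.16), np.float64(0.087))]
```

>>> send_rows --deltas '[{"fingers": 1,"dx": 0.43,"dy": 3.48,"dz": -0.16,"ax": 0,"ay": 0,"az": 0.087},{"fingers": 1,"dx": 0.74,"dy": 3.43,"dz": -0.16,"ax": 0,"ay": 0,"az": 0.087},{"fingers": 1,"dx": 1.03,"dy": 3.36,"dz": -0.16,"ax": 0,"ay": 0,"az": 0.087},{"fingers": 1,"dx": 1.32,"dy": 3.25,"dz": -0.16,"ax": 0,"ay": 0,"az": 0.087},{"fingers": 1,"dx": 1.6,"dy": 3.13,"dz": -0.16,"ax": 0,"ay": 0,"az": 0.087},{"fingers": 1,"dx": 1.86,"dy": 2.97,"dz": -0.16,"ax": 0,"ay": 0,"az": 0.087},{"fingers": 1,"dx": 0,"dy": 0,"dz": 0,"ax": 0,"ay": 0,"az": 0},{"fingers": 1,"dx": 0,"dy": 0,"dz": 0,"ax": 0,"ay": 0,"az": 0},{"fingers": 1,"dx": 0,"dy": 0,"dz": 0,"ax": 0,"ay": 0,"az": 0}]'

```text
t: 18.33
tcp_pos: [519.1, 306.9, 219.3]
tool_rot: [0.342, 0.94, -0.0, 0.0]
ft_force: [0.6, 1.3, -1.2]
opening: 1.002
gripper_force: 0.0
```

Run:
```python
from h import *
c=cam('wrist'); im=np.ascontiguousarray(snapshot('wrist')[:,:,::-1]); cv2.imwrite('pics/w5.png',im); hsv=cv2.cvtColor(im,cv2.COLOR_BGR2HSV)
H,S,V=[hsv[:,:,i].astype(int) for i in range(3)]
p=proj(c,[(518,306,105)])[0]; print('pred',p)
for lo in (150,190):
    g,s=blob(((H<7)|(H>172))&(S>lo)&(V>50),p,60); print(g,s,ray(c,g,104))
r=ray(c,g,104)[0]; r[2]=47
plan([(*r,2.441,38)])
```

```text
pred [255.51215314 187.50764186]
[254.30267753 184.71827707] [238 168  34  34 859] [[515.44413281 306.68505823 104.        ]]
[257.23809524 170.57142857] [249 168  18   7  42] [[506.97039471 317.34117595 104.        ]]
at [519.1 306.3 219.3] 2.443 j [ 0.4   0.37  0.1   1.3  -0.    1.1 ]
-> (np.float64(506.9703947061585), np.float64(317.3411759513078), np.float64(47.0), 2.441, 38) 5 rows dx,dy,dz,az:
 [(np.float64(0.33), np.float64(0.01), np.float64(3.45), np.float64(0.0)), (np.float64(0.33), np.float64(0.01), np.float64(3.45), np.float64(0.0)), (np.float64(0.33), np.float64(0.01), np.float64(3.45), np.float64(0.0)), (np.float64(0.33), np.float64(0.01), np.float64(3.45), np.float64(0.0)), (np.float64(0.33), np.float64(0.01), np.float64(3.45), np.float64(0.0))]
```

>>> send_rows --deltas '[{"fingers": 1,"dx": 0.15,"dy": -0.13,"dz": 2.5,"ax": 0,"ay": 0,"az": 0},{"fingers": 1,"dx": 0,"dy": 0,"dz": 3.5,"ax": 0,"ay": 0,"az": 0},{"fingers": 1,"dx": 0,"dy": 0,"dz": 3.5,"ax": 0,"ay": 0,"az": 0},{"fingers": 1,"dx": 0,"dy": 0,"dz": 3.5,"ax": 0,"ay": 0,"az": 0},{"fingers": 1,"dx": 0,"dy": 0,"dz": 2.5,"ax": 0,"ay": 0,"az": 0},{"fingers": 1,"dx": 0,"dy": 0,"dz": 1.3,"ax": 0,"ay": 0,"az": 0},{"fingers": 1,"dx": 0,"dy": 0,"dz": 0.4,"ax": 0,"ay": 0,"az": 0},{"fingers": 1,"dx": 0,"dy": 0,"dz": 0,"ax": 0,"ay": 0,"az": 0},{"fingers": 0.6,"dx": 0,"dy": 0,"dz": 0,"ax": 0,"ay": 0,"az": 0},{"fingers": 0.5,"dx": 0,"dy": 0,"dz": 0,"ax": 0,"ay": 0,"az": 0}]'

```text
t: 19.22
tcp_pos: [518.5, 307.0, 49.3]
tool_rot: [0.343, 0.939, 0.001, 0.001]
ft_force: [0.7, -0.7, 0.5]
opening: 0.748
gripper_force: 0.0
```

>>> send_rows --deltas '[{"fingers": 0.4,"dx": 0,"dy": 0,"dz": 0,"ax": 0,"ay": 0,"az": 0},{"fingers": 0.4,"dx": 0,"dy": 0,"dz": 0,"ax": 0,"ay": 0,"az": 0},{"fingers": 0.4,"dx": 0,"dy": 0,"dz": 0,"ax": 0,"ay": 0,"az": 0}]'

```text
t: 19.47
tcp_pos: [518.2, 307.3, 49.5]
tool_rot: [0.342, 0.94, 0.001, 0.001]
ft_force: [-1.2, -0.9, 6.8]
opening: 0.522
gripper_force: 60.6
```

Run:
```python
from h import *
s=telemetry.get_state()['tcp_pos']; print(s)
I=C-165*U-1.0*np.array([-U[1],U[0]])
plan([(s[0],s[1],s[2]+60),(I[0],I[1],s[2]+60,2.4416),(I[0],I[1],s[2]+14.5)])
```

```text
[518.16016681 307.25922317  49.4568409 ]
at [518.2 307.3  49.5] 2.443 j [ 0.4   0.47 -0.18  0.92 -0.    1.1 ]
-> (np.float64(518.1601668098575), np.float64(307.2592231706434), np.float64(109.45684089992645)) 2 rows dx,dy,dz,az:
 const (np.float64(0.0), np.float64(0.0), np.float64(-3.0), np.float64(-0.0))
-> (np.float64(380.1568214108217), np.float64(202.73107620693452), np.float64(109.45684089992645), 2.4416) 5 rows dx,dy,dz,az:
 [(np.float64(0.77), np.float64(-3.38), np.float64(-0.0), np.float64(0.0)), (np.float64(0.77), np.float64(-3.38), np.float64(-0.0), np.float64(0.0)), (np.float64(0.77), np.float64(-3.38), np.float64(-0.0), np.float64(0.0)), (np.float64(0.77), np.float64(-3.38), np.float64(-0.0), np.float64(0.0)), (np.float64(0.77), np.float64(-3.38), np.float64(-0.0), np.float64(0.0))]
-> (np.float64(380.1568214108217), np.float64(202.73107620693452), np.float64(63.95684089992645)) 2 rows dx,dy,dz,az:
 const (np.float64(0.0), np.float64(0.0), np.float64(2.28), np.float64(-0.0))
```

>>> send_rows --deltas '[{"fingers": 0.4,"dx": 0,"dy": 0,"dz": -2,"ax": 0,"ay": 0,"az": 0},{"fingers": 0.4,"dx": 0,"dy": 0,"dz": -2.5,"ax": 0,"ay": 0,"az": 0},{"fingers": 0.4,"dx": 0,"dy": 0,"dz": -1.5,"ax": 0,"ay": 0,"az": 0},{"fingers": 0.4,"dx": 0.4,"dy": -1.7,"dz": 0,"ax": 0,"ay": 0,"az": 0},{"fingers": 0.4,"dx": 0.7,"dy": -3.1,"dz": 0,"ax": 0,"ay": 0,"az": 0},{"fingers": 0.4,"dx": 0.77,"dy": -3.4,"dz": 0,"ax": 0,"ay": 0,"az": 0},{"fingers": 0.4,"dx": 0.77,"dy": -3.4,"dz": 0,"ax": 0,"ay": 0,"az": 0},{"fingers": 0.4,"dx": 0.7,"dy": -2.9,"dz": 0,"ax": 0,"ay": 0,"az": 0},{"fingers": 0.4,"dx": 0.4,"dy": -1.6,"dz": 0,"ax": 0,"ay": 0,"az": 0},{"fingers": 0.4,"dx": 0.1,"dy": -0.8,"dz": 0,"ax": 0,"ay": 0,"az": 0}]'

```text
t: 20.3
tcp_pos: [376.5, 201.3, 107.9]
tool_rot: [0.342, 0.94, -0.0, -0.0]
ft_force: [0.1, 0.5, -0.7]
opening: 0.523
gripper_force: 61.6
```

>>> send_rows --deltas '[{"fingers": 0.4,"dx": 0,"dy": 0,"dz": 0,"ax": 0,"ay": 0,"az": 0},{"fingers": 0.4,"dx": 0,"dy": 0,"dz": 0,"ax": 0,"ay": 0,"az": 0},{"fingers": 0.4,"dx": 0,"dy": 0,"dz": 0,"ax": 0,"ay": 0,"az": 0}]'

```text
t: 20.55
tcp_pos: [380.8, 203.1, 108.1]
tool_rot: [0.342, 0.94, 0.001, 0.001]
ft_force: [-0.6, 0.3, -0.8]
opening: 0.524
gripper_force: 61.6
```

Run:
```python
from h import *
where()
c,im=state(0,0)
v=cv2.resize(im,(800,600),interpolation=cv2.INTER_CUBIC)
for p in proj(c,[(*(C-116*U),48),(*(C-214*U),13.5)]): cv2.circle(v,tuple(int(a) for a in p*1.5625),4,(255,0,255),1)
cv2.imwrite('pics/w6v.png',v)
```

```text
out 164.7 lat(tool y) -0.3 z 108.1 open 0.524 F [-0.6  0.3 -0.8] t 20.55
```

View pics/w6v.png

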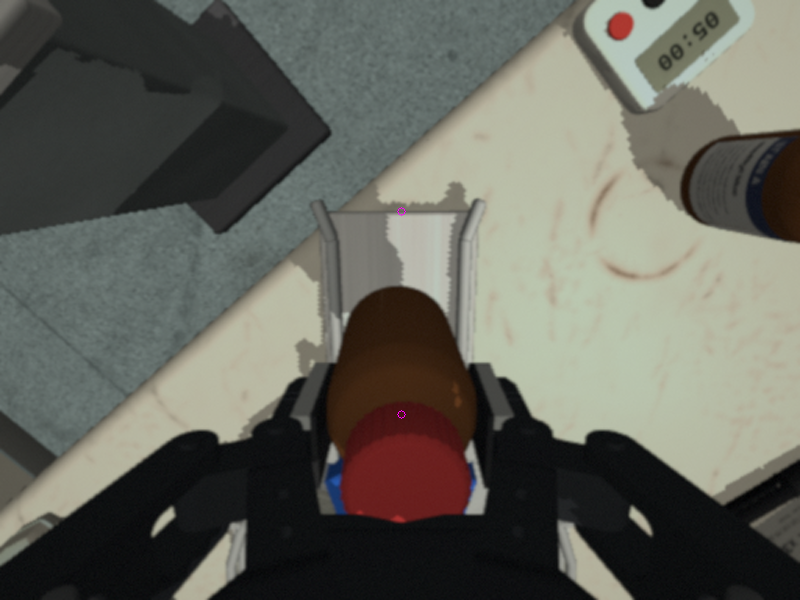

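Deck middle at column 400, bottle base at 400: aligned. I'll lower it and push it in.

>>> send_rows --deltas '[{"fingers": 0.4,"dx": 0,"dy": 0,"dz": 1.5,"ax": 0,"ay": 0,"az": 0},{"fingers": 0.4,"dx": 0,"dy": 0,"dz": 1.5,"ax": 0,"ay": 0,"az": 0},{"fingers": 0.4,"dx": 0,"dy": 0,"dz": 0.9,"ax": 0,"ay": 0,"az": 0},{"fingers": 0.4,"dx": 0,"dy": 0,"dz": 0.4,"ax": 0,"ay": 0,"az": 0},{"fingers": 0.4,"dx": 0,"dy": 0,"dz": 0.1,"ax": 0,"ay": 0,"az": 0},{"fingers": 0.4,"dx": 0,"dy": 0,"dz": 0,"ax": 0,"ay": 0,"az": 0}]'

```text
t: 21.1
tcp_pos: [379.2, 202.5, 63.4]
tool_rot: [0.342, 0.94, -0.0, -0.0]
ft_force: [0.2, 0.9, -0.6]
opening: 0.515
gripper_force: 61.6
```

```bash
python3 -c "
from h import *
where()"
```

```text
out 165.6 lat(tool y) -1.8 z 63.4 open 0.515 F [ 0.2  0.9 -0.6] t 21.1
```

>>> send_rows --deltas '[{"fingers": 0.4,"dx": -0.4,"dy": 0.05,"dz": 0,"ax": 0,"ay": 0,"az": 0},{"fingers": 0.4,"dx": -0.7,"dy": 0,"dz": 0,"ax": 0,"ay": 0,"az": 0},{"fingers": 0.4,"dx": -0.8,"dy": 0,"dz": 0,"ax": 0,"ay": 0,"az": 0},{"fingers": 0.4,"dx": -0.8,"dy": 0,"dz": 0,"ax": 0,"ay": 0,"az": 0},{"fingers": 0.4,"dx": -0.8,"dy": 0,"dz": 0,"ax": 0,"ay": 0,"az": 0},{"fingers": 0.4,"dx": -0.8,"dy": 0,"dz": 0,"ax": 0,"ay": 0,"az": 0},{"fingers": 0.4,"dx": -0.8,"dy": 0,"dz": 0,"ax": 0,"ay": 0,"az": 0},{"fingers": 0.4,"dx": -0.8,"dy": 0,"dz": 0,"ax": 0,"ay": 0,"az": 0}]'

```text
t: 21.77
tcp_pos: [424.5, 164.3, 63.2]
tool_rot: [0.342, 0.94, 0.0, -0.001]
ft_force: [-2.2, 1.7, -0.8]
opening: 0.518
gripper_force: 61.6
```

>>> send_rows --deltas '[{"fingers": 0.4,"dx": -0.8,"dy": 0,"dz": 0,"ax": 0,"ay": 0,"az": 0},{"fingers": 0.4,"dx": -0.8,"dy": 0,"dz": 0,"ax": 0,"ay": 0,"az": 0},{"fingers": 0.4,"dx": -0.6,"dy": 0,"dz": 0,"ax": 0,"ay": 0,"az": 0},{"fingers": 0.4,"dx": -0.4,"dy": 0,"dz": 0,"ax": 0,"ay": 0,"az": 0},{"fingers": 0.4,"dx": -0.2,"dy": 0,"dz": 0,"ax": 0,"ay": 0,"az": 0},{"fingers": 0.4,"dx": 0,"dy": 0,"dz": 0,"ax": 0,"ay": 0,"az": 0},{"fingers": 0.4,"dx": 0,"dy": 0,"dz": 0,"ax": 0,"ay": 0,"az": 0}]'

```text
t: 22.35
tcp_pos: [446.9, 146.2, 63.8]
tool_rot: [0.343, 0.939, -0.0, 0.001]
ft_force: [2.4, -3.0, -0.8]
opening: 0.519
gripper_force: 61.6
```

```bash
python3 -c "
from h import *
where()"
```

```text
out 77.5 lat(tool y) -1.2 z 63.8 open 0.519 F [ 2.4 -3.  -0.8] t 22.35
```

>>> send_rows --deltas '[{"fingers": 0.4,"dx": -0.3,"dy": 0,"dz": 0,"ax": 0,"ay": 0,"az": 0},{"fingers": 0.4,"dx": -0.2,"dy": 0,"dz": 0.05,"ax": 0,"ay": 0,"az": 0},{"fingers": 0.4,"dx": -0.1,"dy": 0,"dz": 0,"ax": 0,"ay": 0,"az": 0},{"fingers": 0.4,"dx": 0,"dy": 0,"dz": 0,"ax": 0,"ay": 0,"az": 0}]'

```text
t: 22.68
tcp_pos: [450.2, 142.9, 62.8]
tool_rot: [0.342, 0.94, -0.0, -0.0]
ft_force: [-0.4, -0.2, -0.9]
opening: 0.52
gripper_force: 61.5
```

>>> send_rows --deltas '[{"fingers": 0.4,"dx": -0.1,"dy": 0,"dz": 0,"ax": 0,"ay": 0,"az": 0},{"fingers": 0.4,"dx": 0,"dy": 0,"dz": 0,"ax": 0,"ay": 0,"az": 0}]'

```text
t: 22.85
tcp_pos: [450.9, 142.3, 62.8]
tool_rot: [0.342, 0.94, -0.0, -0.0]
ft_force: [-0.4, 0.3, -0.9]
opening: 0.52
gripper_force: 61.5
```

```bash
python3 -c "
from h import *
where()"
```

```text
out 72.0 lat(tool y) -1.6 z 62.8 open 0.52 F [-0.4  0.3 -0.9] t 22.85
```

>>> send_rows --deltas '[{"fingers": 0.4,"dx": -0.1,"dy": 0,"dz": 0,"ax": 0,"ay": 0,"az": 0},{"fingers": 0.4,"dx": -0.05,"dy": 0,"dz": 0,"ax": 0,"ay": 0,"az": 0},{"fingers": 0.4,"dx": 0,"dy": 0,"dz": 0,"ax": 0,"ay": 0,"az": 0}]'

```text
t: 23.1
tcp_pos: [451.9, 141.8, 62.8]
tool_rot: [0.342, 0.94, 0.0, -0.001]
ft_force: [-1.6, 2.7, 0.2]
opening: 0.519
gripper_force: 61.6
```

>>> send_rows --deltas '[{"fingers": 0.4,"dx": -0.1,"dy": 0,"dz": 0,"ax": 0,"ay": 0,"az": 0},{"fingers": 0.4,"dx": 0,"dy": 0,"dz": 0,"ax": 0,"ay": 0,"az": 0}]'

```text
t: 23.27
tcp_pos: [452.5, 141.4, 62.8]
tool_rot: [0.342, 0.94, 0.001, -0.001]
ft_force: [-2.8, 4.5, -0.6]
opening: 0.519
gripper_force: 61.6
```

>>> send_rows --deltas '[{"fingers": 0.4,"dx": -0.1,"dy": 0,"dz": 0,"ax": 0,"ay": 0,"az": 0},{"fingers": 0.4,"dx": 0,"dy": 0,"dz": 0,"ax": 0,"ay": 0,"az": 0}]'

```text
t: 23.43
tcp_pos: [452.9, 141.1, 62.8]
tool_rot: [0.342, 0.94, 0.001, -0.001]
ft_force: [-3.3, 6.4, -0.1]
opening: 0.52
gripper_force: 61.6
```

>>> send_rows --deltas '[{"fingers": 0.56,"dx": 0,"dy": 0,"dz": 0,"ax": 0,"ay": 0,"az": 0},{"fingers": 0.64,"dx": 0,"dy": 0,"dz": 0,"ax": 0,"ay": 0,"az": 0},{"fingers": 0.68,"dx": 0,"dy": 0,"dz": 0,"ax": 0,"ay": 0,"az": 0},{"fingers": 0.68,"dx": 0.1,"dy": 0,"dz": -1,"ax": 0,"ay": 0,"az": 0},{"fingers": 0.68,"dx": 0.2,"dy": 0,"dz": -2,"ax": 0,"ay": 0,"az": 0},{"fingers": 0.68,"dx": 0.2,"dy": 0,"dz": -3,"ax": 0,"ay": 0,"az": 0},{"fingers": 0.68,"dx": 1,"dy": 0,"dz": -3,"ax": 0,"ay": 0,"az": 0},{"fingers": 1,"dx": 1,"dy": 0,"dz": -3,"ax": 0,"ay": 0,"az": 0},{"fingers": 1,"dx": 0,"dy": 0,"dz": -2.5,"ax": 0,"ay": 0,"az": 0},{"fingers": 1,"dx": 0,"dy": 0,"dz": 0,"ax": 0,"ay": 0,"az": 0}]'

```text
t: 24.27
tcp_pos: [437.5, 156.7, 214.2]
tool_rot: [0.342, 0.94, 0.002, 0.004]
ft_force: [0.7, -0.3, 0.6]
opening: 1.001
gripper_force: 0.0
```

Run:
```python
from h import *
where(); c,im=state(0,0)
v=cv2.resize(im,(800,600),interpolation=cv2.INTER_CUBIC)
for p in proj(c,[(*(C-116*U),48),(*(C-69*U),118)]): cv2.circle(v,tuple(int(a) for a in p*1.5625),4,(255,0,255),1)
cv2.imwrite('pics/w7v.png',v)
plan([(506.5,97,190,1.917)])
```

```text
out 91.5 lat(tool y) 0.8 z 214.2 open 1.001 F [ 0.7 -0.3  0.6] t 24.2667
at [436.9 156.5 211.8] 2.443 j [ 0.17  0.1  -0.27  1.19 -0.    0.87]
-> (506.5, 97, 190, 1.917) 5 rows dx,dy,dz,az:
 [(np.float64(-1.83), np.float64(-0.02), np.float64(0.44), np.float64(0.105)), (np.float64(-1.82), np.float64(0.18), np.float64(0.44), np.float64(0.105)), (np.float64(-1.79), np.float64(0.37), np.float64(0.44), np.float64(0.105)), (np.float64(-1.75), np.float64(0.55), np.float64(0.44), np.float64(0.105)), (np.float64(-1.68), np.float64(0.73), np.float64(0.44), np.float64(0.105))]
```

View pics/w7v.png

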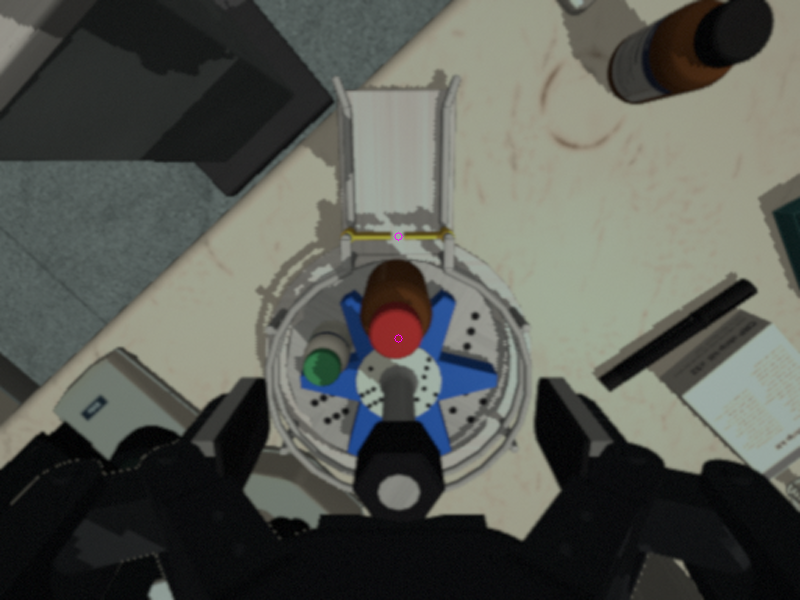

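The gate is shut (straight yellow line at row 236), the red-capped bottle is home at (396,333), and the white one sits beside it. Now the next 60° turn.

>>> send_rows --deltas '[{"fingers": 1,"dx": -1.83,"dy": -0.02,"dz": 0.4,"ax": 0,"ay": 0,"az": 0.105},{"fingers": 1,"dx": -1.82,"dy": 0.18,"dz": 0.4,"ax": 0,"ay": 0,"az": 0.105},{"fingers": 1,"dx": -1.79,"dy": 0.37,"dz": 0.4,"ax": 0,"ay": 0,"az": 0.105},{"fingers": 1,"dx": -1.75,"dy": 0.55,"dz": 0.4,"ax": 0,"ay": 0,"az": 0.105},{"fingers": 1,"dx": -1.68,"dy": 0.73,"dz": 0.4,"ax": 0,"ay": 0,"az": 0.105},{"fingers": 1,"dx": 0,"dy": 0,"dz": 0,"ax": 0,"ay": 0,"az": 0},{"fingers": 1,"dx": 0,"dy": 0,"dz": 0,"ax": 0,"ay": 0,"az": 0},{"fingers": 1,"dx": 0,"dy": 0,"dz": 0,"ax": 0,"ay": 0,"az": 0}]'

```text
t: 24.98
tcp_pos: [503.4, 96.6, 187.4]
tool_rot: [0.574, 0.819, -0.001, -0.001]
ft_force: [-0.2, -0.6, 0.3]
opening: 1.002
gripper_force: 0.0
```

Run:
```python
from h import *
plan([(507,97,126,1.917,100)])
```

```text
at [503.4  96.6 187.4] 1.919 j [ 0.03  0.21 -0.2   1.16 -0.    1.26]
-> (507, 97, 126, 1.917, 100) 1 rows dx,dy,dz,az:
 [(np.float64(-0.09), np.float64(0.35), np.float64(6.14), np.float64(0.002))]
```

>>> send_rows --deltas '[{"fingers": 1,"dx": -0.09,"dy": 0.35,"dz": 1.4,"ax": 0,"ay": 0,"az": 0},{"fingers": 1,"dx": 0,"dy": 0,"dz": 2,"ax": 0,"ay": 0,"az": 0},{"fingers": 1,"dx": 0,"dy": 0,"dz": 1.7,"ax": 0,"ay": 0,"az": 0},{"fingers": 1,"dx": 0,"dy": 0,"dz": 0.8,"ax": 0,"ay": 0,"az": 0},{"fingers": 0.7,"dx": 0,"dy": 0,"dz": 0.2,"ax": 0,"ay": 0,"az": 0},{"fingers": 0,"dx": 0,"dy": 0,"dz": 0,"ax": 0,"ay": 0,"az": 0},{"fingers": 0,"dx": 0,"dy": 0,"dz": 0,"ax": 0,"ay": 0,"az": 0},{"fingers": 0,"dx": 0,"dy": 0,"dz": 0,"ax": 0,"ay": 0,"az": 0},{"fingers": 0,"dx": 0,"dy": 0,"dz": 0,"ax": 0,"ay": 0,"az": 0}]'

```text
t: 25.73
tcp_pos: [506.6, 96.5, 128.2]
tool_rot: [0.574, 0.819, -0.001, -0.0]
ft_force: [-6.1, -2.2, 6.9]
opening: 0.504
gripper_force: 64.3
```

>>> send_rows --deltas '[{"fingers": 0,"dx": 0,"dy": 0,"dz": 0,"ax": 0,"ay": 0,"az": -0.05},{"fingers": 0,"dx": 0,"dy": 0,"dz": 0,"ax": 0,"ay": 0,"az": -0.1},{"fingers": 0,"dx": 0,"dy": 0,"dz": 0,"ax": 0,"ay": 0,"az": -0.1},{"fingers": 0,"dx": 0,"dy": 0,"dz": 0,"ax": 0,"ay": 0,"az": -0.1},{"fingers": 0,"dx": 0,"dy": 0,"dz": 0,"ax": 0,"ay": 0,"az": -0.1},{"fingers": 0,"dx": 0,"dy": 0,"dz": 0,"ax": 0,"ay": 0,"az": -0.1},{"fingers": 0,"dx": 0,"dy": 0,"dz": 0,"ax": 0,"ay": 0,"az": -0.1}]'

```text
t: 26.32
tcp_pos: [507.1, 96.8, 128.2]
tool_rot: [0.281, 0.96, -0.0, -0.0]
ft_force: [-4.4, -0.3, 4.3]
opening: 0.504
gripper_force: 64.1
```

>>> send_rows --deltas '[{"fingers": 0,"dx": 0,"dy": 0,"dz": 0,"ax": 0,"ay": 0,"az": -0.1},{"fingers": 0,"dx": 0,"dy": 0,"dz": 0,"ax": 0,"ay": 0,"az": -0.1},{"fingers": 0,"dx": 0,"dy": 0,"dz": 0,"ax": 0,"ay": 0,"az": -0.1},{"fingers": 0,"dx": 0,"dy": 0,"dz": 0,"ax": 0,"ay": 0,"az": -0.07},{"fingers": 0,"dx": 0,"dy": 0,"dz": 0,"ax": 0,"ay": 0,"az": -0.03},{"fingers": 0,"dx": 0,"dy": 0,"dz": 0,"ax": 0,"ay": 0,"az": 0},{"fingers": 0,"dx": 0,"dy": 0,"dz": 0,"ax": 0,"ay": 0,"az": 0}]'

```text
t: 26.9
tcp_pos: [507.2, 97.1, 128.2]
tool_rot: [0.087, 0.996, -0.0, -0.0]
ft_force: [-6.1, 1.1, 6.2]
opening: 0.504
gripper_force: 64.3
```

>>> send_rows --deltas '[{"fingers": 1,"dx": 0,"dy": 0,"dz": 0,"ax": 0,"ay": 0,"az": 0},{"fingers": 1,"dx": 0,"dy": 0,"dz": 0,"ax": 0,"ay": 0,"az": 0},{"fingers": 1,"dx": 0,"dy": 0,"dz": 0,"ax": 0,"ay": 0,"az": 0},{"fingers": 1,"dx": 0,"dy": 0,"dz": -2.5,"ax": 0,"ay": 0,"az": 0},{"fingers": 1,"dx": 0,"dy": 0,"dz": -3,"ax": 0,"ay": 0,"az": 0},{"fingers": 1,"dx": 0,"dy": 0,"dz": -3,"ax": 0,"ay": 0,"az": 0}]'

```text
t: 27.4
tcp_pos: [507.6, 96.9, 212.5]
tool_rot: [0.087, 0.996, -0.0, -0.001]
ft_force: [-0.3, -0.2, -0.3]
opening: 1.003
gripper_force: 0.0
```

Run:
```python
from h import *
plan([(442,376,220,2.441,36)])
```

```text
at [507.6  96.9 212.5] 2.967 j [ 0.03  0.21 -0.14  1.22 -0.    0.21]
-> (442, 376, 220, 2.441, 36) 8 rows dx,dy,dz,az:
 [(np.float64(1.41), np.float64(3.29), np.float64(-0.09), np.float64(0.066)), (np.float64(1.63), np.float64(3.19), np.float64(-0.09), np.float64(0.066)), (np.float64(1.83), np.float64(3.08), np.float64(-0.09), np.float64(0.066)), (np.float64(2.03), np.float64(2.95), np.float64(-0.09), np.float64(0.066)), (np.float64(2.22), np.float64(2.81), np.float64(-0.09), np.float64(0.066)), (np.float64(2.4), np.float64(2.66), np.float64(-0.09), np.float64(0.066)), (np.float64(2.57), np.float64(2.5), np.float64(-0.09), np.float64(0.066)), (np.float64(2.73), np.float64(2.32), np.float64(-0.09), np.float64(0.066))]
```

>>> send_rows --deltas '[{"fingers": 1,"dx": 1.41,"dy": 3.29,"dz": -0.09,"ax": 0,"ay": 0,"az": 0.066},{"fingers": 1,"dx": 1.63,"dy": 3.19,"dz": -0.09,"ax": 0,"ay": 0,"az": 0.066},{"fingers": 1,"dx": 1.83,"dy": 3.08,"dz": -0.09,"ax": 0,"ay": 0,"az": 0.066},{"fingers": 1,"dx": 2.03,"dy": 2.95,"dz": -0.09,"ax": 0,"ay": 0,"az": 0.066},{"fingers": 1,"dx": 2.22,"dy": 2.81,"dz": -0.09,"ax": 0,"ay": 0,"az": 0.066},{"fingers": 1,"dx": 2.4,"dy": 2.66,"dz": -0.09,"ax": 0,"ay": 0,"az": 0.066},{"fingers": 1,"dx": 2.57,"dy": 2.5,"dz": -0.09,"ax": 0,"ay": 0,"az": 0.066},{"fingers": 1,"dx": 2.73,"dy": 2.32,"dz": -0.09,"ax": 0,"ay": 0,"az": 0.066},{"fingers": 1,"dx": 0,"dy": 0,"dz": 0,"ax": 0,"ay": 0,"az": 0},{"fingers": 1,"dx": 0,"dy": 0,"dz": 0,"ax": 0,"ay": 0,"az": 0}]'

```text
t: 28.23
tcp_pos: [442.0, 377.8, 219.0]
tool_rot: [0.342, 0.94, 0.0, 0.0]
ft_force: [1.3, -0.8, 0.2]
opening: 1.002
gripper_force: 0.0
```

>>> send_rows --deltas '[{"fingers": 1,"dx": 0,"dy": 0,"dz": 0,"ax": 0,"ay": 0,"az": 0},{"fingers": 1,"dx": 0,"dy": 0,"dz": 0,"ax": 0,"ay": 0,"az": 0}]'

```text
t: 28.4
tcp_pos: [442.8, 375.0, 219.1]
tool_rot: [0.344, 0.939, -0.0, 0.0]
ft_force: [-0.6, -0.3, 0.2]
opening: 1.004
gripper_force: 0.0
```

Run:
```python
from h import *
plan([(442,376,47,2.441,38)])
c=cam('wrist'); im=np.ascontiguousarray(snapshot('wrist')[:,:,::-1]); cv2.imwrite('pics/w8.png',im); hsv=cv2.cvtColor(im,cv2.COLOR_BGR2HSV)
H,S,V=[hsv[:,:,i].astype(int) for i in range(3)]
p=proj(c,[(442,376,105)])[0]; print('pred',p)
x,y=p.astype(int); print(hsv[y-30:y+50:8,x].tolist())
for t in (35,45,55):
    try: g,s=blob(V<t,p,40); print(t,g,s,ray(c,g,104))
    except ValueError: print('none')
```

```text
at [442.8 375.  219.1] 2.439 j [ 0.56  0.33  0.04  1.28 -0.    1.27]
-> (442, 376, 47, 2.441, 38) 5 rows dx,dy,dz,az:
 [(np.float64(0.02), np.float64(0.0), np.float64(3.44), np.float64(-0.0)), (np.float64(0.02), np.float64(0.0), np.float64(3.44), np.float64(-0.0)), (np.float64(0.02), np.float64(0.0), np.float64(3.44), np.float64(-0.0)), (np.float64(0.02), np.float64(0.0), np.float64(3.44), np.float64(-0.0)), (np.float64(0.02), np.float64(0.0), np.float64(3.44), np.float64(-0.0))]
pred [257.28616614 186.46125557]
[[12, 198, 40], [13, 194, 50], [30, 13, 20], [15, 23, 22], [30, 12, 21], [0, 12, 21], [24, 35, 145], [27, 35, 146], [27, 33, 146], [28, 33, 147]]
35 [256.27346466 183.82850521] [240 167  33  34 863] [[439.68386641 376.74026323 104.        ]]
45 [254.94834233 176.2999229 ] [ 236  148   39   54 1297] [[433.46411366 380.4321375  104.        ]]
55 [254.718509   174.73650386] [ 236  148   40   54 1556] [[432.21116013 381.22340681 104.        ]]
```

>>> send_rows --deltas '[{"fingers": 1,"dx": 0.3,"dy": -0.1,"dz": 2.5,"ax": 0,"ay": 0,"az": 0},{"fingers": 1,"dx": 0,"dy": 0,"dz": 3.5,"ax": 0,"ay": 0,"az": 0},{"fingers": 1,"dx": 0,"dy": 0,"dz": 3.5,"ax": 0,"ay": 0,"az": 0},{"fingers": 1,"dx": 0,"dy": 0,"dz": 3.5,"ax": 0,"ay": 0,"az": 0},{"fingers": 1,"dx": 0,"dy": 0,"dz": 2.5,"ax": 0,"ay": 0,"az": 0},{"fingers": 1,"dx": 0,"dy": 0,"dz": 1.3,"ax": 0,"ay": 0,"az": 0},{"fingers": 1,"dx": 0,"dy": 0,"dz": 0.3,"ax": 0,"ay": 0,"az": 0},{"fingers": 1,"dx": 0,"dy": 0,"dz": 0,"ax": 0,"ay": 0,"az": 0},{"fingers": 0.6,"dx": 0,"dy": 0,"dz": 0,"ax": 0,"ay": 0,"az": 0},{"fingers": 0.5,"dx": 0,"dy": 0,"dz": 0,"ax": 0,"ay": 0,"az": 0}]'

```text
t: 29.28
tcp_pos: [440.9, 377.4, 49.8]
tool_rot: [0.344, 0.939, 0.001, 0.001]
ft_force: [-0.2, 0.0, 0.4]
opening: 0.75
gripper_force: 0.0
```

>>> send_rows --deltas '[{"fingers": 0.4,"dx": 0,"dy": 0,"dz": 0,"ax": 0,"ay": 0,"az": 0},{"fingers": 0.4,"dx": 0,"dy": 0,"dz": 0,"ax": 0,"ay": 0,"az": 0},{"fingers": 0.4,"dx": 0,"dy": 0,"dz": 0,"ax": 0,"ay": 0,"az": 0}]'

```text
t: 29.53
tcp_pos: [440.5, 377.6, 50.1]
tool_rot: [0.344, 0.939, 0.001, 0.001]
ft_force: [-0.6, -1.5, 5.8]
opening: 0.524
gripper_force: 60.9
```

Run:
```python
from h import *
s=telemetry.get_state()['tcp_pos']; print(s)
I=C-165*U-1.0*np.array([-U[1],U[0]])
plan([(s[0],s[1],s[2]+60),(I[0],I[1],s[2]+60,2.4416),(I[0],I[1],s[2]+14.5)])
```

```text
[440.5191799  377.61309868  50.10130434]
at [440.5 377.6  50.1] 2.44 j [ 0.57  0.44 -0.24  0.89 -0.    1.27]
-> (np.float64(440.5191799043126), np.float64(377.6130986839256), np.float64(110.10130433969275)) 2 rows dx,dy,dz,az:
 const (np.float64(0.0), np.float64(0.0), np.float64(-3.0), np.float64(-0.0))
-> (np.float64(380.1568214108217), np.float64(202.73107620693452), np.float64(110.10130433969275), 2.4416) 5 rows dx,dy,dz,az:
 [(np.float64(-1.34), np.float64(-3.45), np.float64(-0.0), np.float64(-0.0)), (np.float64(-1.33), np.float64(-3.45), np.float64(-0.0), np.float64(-0.0)), (np.float64(-1.33), np.float64(-3.45), np.float64(-0.0), np.float64(-0.0)), (np.float64(-1.33), np.float64(-3.45), np.float64(-0.0), np.float64(-0.0)), (np.float64(-1.33), np.float64(-3.45), np.float64(-0.0), np.float64(-0.0))]
-> (np.float64(380.1568214108217), np.float64(202.73107620693452), np.float64(64.60130433969275)) 2 rows dx,dy,dz,az:
 const (np.float64(0.0), np.float64(0.0), np.float64(2.28), np.float64(-0.0))
```

Total lateral: dx -6.7, dy -17.25.

>>> send_rows --deltas '[{"fingers": 0.4,"dx": 0,"dy": 0,"dz": -2,"ax": 0,"ay": 0,"az": 0},{"fingers": 0.4,"dx": 0,"dy": 0,"dz": -2.5,"ax": 0,"ay": 0,"az": 0},{"fingers": 0.4,"dx": 0,"dy": 0,"dz": -1.5,"ax": 0,"ay": 0,"az": 0},{"fingers": 0.4,"dx": -0.7,"dy": -1.75,"dz": 0,"ax": 0,"ay": 0,"az": 0},{"fingers": 0.4,"dx": -1.2,"dy": -3.1,"dz": 0,"ax": 0,"ay": 0,"az": 0},{"fingers": 0.4,"dx": -1.35,"dy": -3.5,"dz": 0,"ax": 0,"ay": 0,"az": 0},{"fingers": 0.4,"dx": -1.35,"dy": -3.5,"dz": 0,"ax": 0,"ay": 0,"az": 0},{"fingers": 0.4,"dx": -1.1,"dy": -2.9,"dz": 0,"ax": 0,"ay": 0,"az": 0},{"fingers": 0.4,"dx": -0.7,"dy": -1.7,"dz": 0,"ax": 0,"ay": 0,"az": 0},{"fingers": 0.4,"dx": -0.3,"dy": -0.8,"dz": 0,"ax": 0,"ay": 0,"az": 0}]'

```text
t: 30.37
tcp_pos: [378.1, 200.2, 108.7]
tool_rot: [0.345, 0.939, -0.0, 0.0]
ft_force: [-0.1, 1.3, -0.3]
opening: 0.528
gripper_force: 61.8
```

>>> send_rows --deltas '[{"fingers": 0.4,"dx": 0,"dy": 0,"dz": 0,"ax": 0,"ay": 0,"az": 0},{"fingers": 0.4,"dx": 0,"dy": 0,"dz": 0,"ax": 0,"ay": 0,"az": 0},{"fingers": 0.4,"dx": 0,"dy": 0,"dz": 1.5,"ax": 0,"ay": 0,"az": 0},{"fingers": 0.4,"dx": 0,"dy": 0,"dz": 1.5,"ax": 0,"ay": 0,"az": 0},{"fingers": 0.4,"dx": 0,"dy": 0,"dz": 0.8,"ax": 0,"ay": 0,"az": 0},{"fingers": 0.4,"dx": 0,"dy": 0,"dz": 0,"ax": 0,"ay": 0,"az": 0},{"fingers": 0.4,"dx": 0,"dy": 0,"dz": 0,"ax": 0,"ay": 0,"az": 0}]'

```text
t: 30.95
tcp_pos: [379.2, 202.7, 69.9]
tool_rot: [0.343, 0.939, -0.0, -0.0]
ft_force: [0.3, -0.0, -1.6]
opening: 0.529
gripper_force: 61.7
```

```bash
python3 -c "
from h import *
where()"
```

```text
out 165.7 lat(tool y) -1.6 z 69.9 open 0.529 F [ 0.3 -0.  -1.6] t 30.95
```

Same line as the red-capped bottle. I'll lower to 64 and insert.

>>> send_rows --deltas '[{"fingers": 0.4,"dx": 0,"dy": 0.03,"dz": 0.4,"ax": 0,"ay": 0,"az": 0},{"fingers": 0.4,"dx": -0.3,"dy": 0,"dz": 0.2,"ax": 0,"ay": 0,"az": 0},{"fingers": 0.4,"dx": -0.7,"dy": 0,"dz": 0,"ax": 0,"ay": 0,"az": 0},{"fingers": 0.4,"dx": -0.8,"dy": 0,"dz": 0,"ax": 0,"ay": 0,"az": 0},{"fingers": 0.4,"dx": -0.8,"dy": 0,"dz": 0,"ax": 0,"ay": 0,"az": 0},{"fingers": 0.4,"dx": -0.8,"dy": 0,"dz": 0,"ax": 0,"ay": 0,"az": 0},{"fingers": 0.4,"dx": -0.8,"dy": 0,"dz": 0,"ax": 0,"ay": 0,"az": 0},{"fingers": 0.4,"dx": -0.8,"dy": 0,"dz": 0,"ax": 0,"ay": 0,"az": 0}]'

```text
t: 31.62
tcp_pos: [417.7, 169.5, 64.0]
tool_rot: [0.344, 0.939, 0.0, -0.001]
ft_force: [-2.1, 1.7, -1.0]
opening: 0.533
gripper_force: 61.8
```

>>> send_rows --deltas '[{"fingers": 0.4,"dx": -0.8,"dy": 0,"dz": 0,"ax": 0,"ay": 0,"az": 0},{"fingers": 0.4,"dx": -0.8,"dy": 0,"dz": 0,"ax": 0,"ay": 0,"az": 0},{"fingers": 0.4,"dx": -0.8,"dy": 0,"dz": 0,"ax": 0,"ay": 0,"az": 0},{"fingers": 0.4,"dx": -0.6,"dy": 0,"dz": 0,"ax": 0,"ay": 0,"az": 0},{"fingers": 0.4,"dx": -0.4,"dy": 0,"dz": 0,"ax": 0,"ay": 0,"az": 0},{"fingers": 0.4,"dx": -0.2,"dy": 0,"dz": 0,"ax": 0,"ay": 0,"az": 0},{"fingers": 0.4,"dx": 0,"dy": 0,"dz": 0,"ax": 0,"ay": 0,"az": 0},{"fingers": 0.4,"dx": 0,"dy": 0,"dz": 0,"ax": 0,"ay": 0,"az": 0}]'

```text
t: 32.28
tcp_pos: [446.6, 146.9, 64.6]
tool_rot: [0.344, 0.939, 0.001, 0.001]
ft_force: [2.8, 0.5, -0.6]
opening: 0.527
gripper_force: 61.7
```

```bash
python3 -c "
from h import *
where()"
```

```text
out 78.2 lat(tool y) -0.9 z 64.6 open 0.527 F [ 2.8  0.5 -0.6] t 32.2833
```

>>> send_rows --deltas '[{"fingers": 0.4,"dx": -0.3,"dy": 0,"dz": 0,"ax": 0,"ay": 0,"az": 0},{"fingers": 0.4,"dx": -0.2,"dy": 0,"dz": 0.05,"ax": 0,"ay": 0,"az": 0},{"fingers": 0.4,"dx": -0.1,"dy": 0,"dz": 0,"ax": 0,"ay": 0,"az": 0},{"fingers": 0.4,"dx": -0.1,"dy": 0,"dz": 0,"ax": 0,"ay": 0,"az": 0},{"fingers": 0.4,"dx": 0,"dy": 0,"dz": 0,"ax": 0,"ay": 0,"az": 0}]'

```text
t: 32.7
tcp_pos: [449.7, 142.5, 63.4]
tool_rot: [0.344, 0.939, -0.0, -0.001]
ft_force: [-0.9, 2.2, -2.4]
opening: 0.523
gripper_force: 61.8
```

>>> send_rows --deltas '[{"fingers": 0.4,"dx": -0.1,"dy": 0,"dz": 0,"ax": 0,"ay": 0,"az": 0},{"fingers": 0.4,"dx": 0,"dy": 0,"dz": 0,"ax": 0,"ay": 0,"az": 0}]'

```text
t: 32.87
tcp_pos: [450.3, 142.1, 63.4]
tool_rot: [0.344, 0.939, 0.0, -0.001]
ft_force: [-3.2, 3.4, -0.9]
opening: 0.527
gripper_force: 61.8
```

```bash
python3 -c "
from h import *
where()"
```

```text
out 72.3 lat(tool y) -2.2 z 63.4 open 0.527 F [-3.2  3.4 -0.9] t 32.8667
```

>>> send_rows --deltas '[{"fingers": 0.4,"dx": -0.1,"dy": 0,"dz": 0,"ax": 0,"ay": 0,"az": 0},{"fingers": 0.4,"dx": 0,"dy": 0,"dz": 0,"ax": 0,"ay": 0,"az": 0}]'

```text
t: 33.03
tcp_pos: [450.8, 141.7, 63.5]
tool_rot: [0.344, 0.939, 0.0, -0.001]
ft_force: [-4.1, 5.8, 1.7]
opening: 0.523
gripper_force: 62.0
```

>>> send_rows --deltas '[{"fingers": 0.4,"dx": -0.1,"dy": 0,"dz": 0,"ax": 0,"ay": 0,"az": 0},{"fingers": 0.4,"dx": 0,"dy": 0,"dz": 0,"ax": 0,"ay": 0,"az": 0}]'

```text
t: 33.2
tcp_pos: [451.1, 141.5, 63.5]
tool_rot: [0.343, 0.939, 0.001, -0.002]
ft_force: [-5.2, 6.0, 3.6]
opening: 0.52
gripper_force: 62.2
```

```bash
python3 -c "
from h import *
where()"
```

```text
out 71.2 lat(tool y) -2.2 z 63.5 open 0.52 F [-5.2  6.   3.6] t 33.2
```

>>> send_rows --deltas '[{"fingers": 0.55,"dx": 0,"dy": 0,"dz": 0,"ax": 0,"ay": 0,"az": 0},{"fingers": 0.6,"dx": 0,"dy": 0,"dz": 0,"ax": 0,"ay": 0,"az": 0},{"fingers": 0.6,"dx": 0,"dy": 0,"dz": 0,"ax": 0,"ay": 0,"az": 0},{"fingers": 0.6,"dx": 0.1,"dy": 0,"dz": -1,"ax": 0,"ay": 0,"az": 0},{"fingers": 0.6,"dx": 0.2,"dy": 0,"dz": -2,"ax": 0,"ay": 0,"az": 0},{"fingers": 0.6,"dx": 0.2,"dy": 0,"dz": -3,"ax": 0,"ay": 0,"az": 0},{"fingers": 0.6,"dx": 1,"dy": 0,"dz": -3,"ax": 0,"ay": 0,"az": 0},{"fingers": 1,"dx": 1,"dy": 0,"dz": -3,"ax": 0,"ay": 0,"az": 0},{"fingers": 1,"dx": 0,"dy": 0,"dz": -2.5,"ax": 0,"ay": 0,"az": 0},{"fingers": 1,"dx": 0,"dy": 0,"dz": 0,"ax": 0,"ay": 0,"az": 0}]'

```text
t: 34.03
tcp_pos: [436.5, 157.1, 214.9]
tool_rot: [0.343, 0.939, 0.002, 0.004]
ft_force: [1.0, 0.4, 0.2]
opening: 0.986
gripper_force: 0.0
```

Run:
```python
from h import *
where(); c,im=state(0,0)
v=cv2.resize(im,(800,600),interpolation=cv2.INTER_CUBIC)
a=YAW+np.pi; P=lambda r,t,z:(C[0]+r*np.cos(a+t),C[1]+r*np.sin(a+t),z)
for p in proj(c,[(*(C-116*U),48),P(69,0,118),P(69,np.pi/3,118),P(59,2*np.pi/3,73)]): cv2.circle(v,tuple(int(a) for a in p*1.5625),4,(255,0,255),1)
cv2.imwrite('pics/w9v.png',v)
```

```text
out 92.6 lat(tool y) 0.4 z 214.9 open 0.986 F [1.  0.4 0.2] t 34.0333
```

View pics/w9v.png

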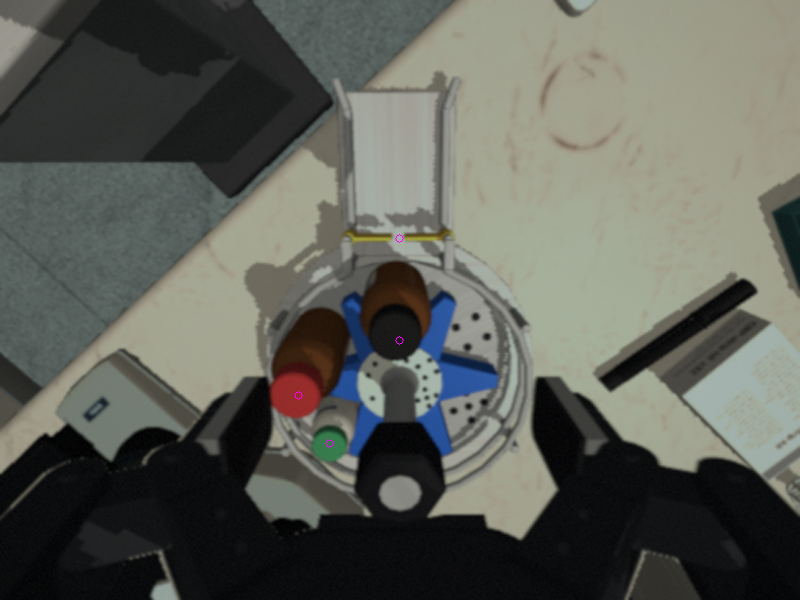

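The gate is shut and all three bottles sit at their predicted home places: black at (397,333), red at (297,390), green at (330,444). The tool is clear, so I'll let it settle and hand in.

>>> send_rows --deltas '[{"fingers": 1,"dx": 0,"dy": 0,"dz": -1,"ax": 0,"ay": 0,"az": 0},{"fingers": 1,"dx": 0,"dy": 0,"dz": 0,"ax": 0,"ay": 0,"az": 0},{"fingers": 1,"dx": 0,"dy": 0,"dz": 0,"ax": 0,"ay": 0,"az": 0},{"fingers": 1,"dx": 0,"dy": 0,"dz": 0,"ax": 0,"ay": 0,"az": 0},{"fingers": 1,"dx": 0,"dy": 0,"dz": 0,"ax": 0,"ay": 0,"az": 0}]'

```text
t: 34.5
tcp_pos: [433.2, 156.3, 217.7]
tool_rot: [0.344, 0.939, -0.001, -0.001]
ft_force: [0.6, -0.4, -0.1]
opening: 1.004
gripper_force: 0.0
```

```bash
python3 -c "
from plant import ticket
print(ticket.hand_in())"
```

```text
the job is handed in; nothing more can be done
None
```

All three bottles are loaded in order (green cap in pocket 1, red in 2, black in 3) with the gate shut behind them, and I handed the job in at about 34.5 s; the hand-in gave no verdict, but the last camera view shows every bottle upright at its home place.

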